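Fill the welcome-sweets bowl at reception

TASK

Get the welcome sweets ready for the guests: first set the brass bowl on its marble stand, its tubular stem pushed fully down over the spigot. Then transfer every sweet from the wooden trough into the bowl with the scoop, in as many scoopfuls as it takes, never touching a sweet with the fingers, and put the scoop back upright on its cork mat. Leave everything else on the counter where it is.

Things in the scene. Friction and masses are not known exactly. Their poses are not given: they have to be found in the camera images.
- trough: Fixed open wooden trough holding the sweets, alike at both ends. Origin: underside, in the middle; x runs along it, z up. Inner floor flat for 260 mm (x -130 to +130), 70 mm wide, 6 mm above the origin; side walls 6 mm thick, tops 56 mm above the origin. At the start the 94 mm of flat floor next to its -x end is free of sweets: room to set the scoop down.
- ramp_foot (a point): In the trough, at x = +130 mm on its centre line, where the flat floor turns up into a 40 degree ramp that climbs for 40 mm (along x) to the upright end wall, 70 mm high; the same at x = -130. Drive the scoop along the floor towards a ramp: the sweets pressed against it ride over the lip; the last ones are taken by sliding the lip on up the ramp.
- stand_seat (a point): Centre of the flat top of the fixed stand, at the foot of its spigot, 20 mm above the counter. The stand is a round marble plinth, 100 mm across, with an upright brass spigot of 25 mm diameter standing 38 mm above its top, tip chamfered.
- bowl: Loose brass bowl, about 0.4 kg, on a tubular stem. Origin: centre of the stem's lower end, z up. Stem 48 mm outside, 30 mm bore open below, 45 mm long. Dish 96 mm wide at its foot, flaring to 156 mm at the rim, which is 100 mm above the origin; wall 4 mm, inner floor 51 mm above the origin.
- bowl_handle (a point): On the bowl's axis, 126 mm above its origin: the point to grip its plain round upright handle, 18 mm in diameter, which rises from the inner floor to 150 mm above the origin.
- scoop: Loose steel scoop, about 0.16 kg, standing on its mat. Origin: underside, middle of its floor; x points to the open front, z up. Floor 82 mm long (x -41 to +41), 60 wide, 2 thick. Back wall at x = -20, 38 mm high; side walls 2.5 mm thick, 36 mm high, from there to x = +21, then 8 mm high to x = +34. Holds four to six sweets. Metal body, light handle.
- scoop_lip (a point): Middle of the scoop's front edge, underside (x = +41 mm).
- scoop_handle (a point): Grip point 90 mm above the underside, on the axis of the upright square wooden handle behind the back wall (centred on x = -31 mm, 20 x 20 mm, from 40 to 120 mm above the underside; a 16 mm shank below it).
- mat_top (a point): Centre of the top face of the fixed flat cork mat, 130 x 120 x 4 mm, the scoop's place; x along its long side.
- sweet1: Round cream-coloured boiled sweet, a ball 24 mm in diameter, 12 g; origin at its centre. Lies in the trough; from 8 to 11 of them are there, absent ones read None. They roll, but soon stop on the flat.
- sweet2: Round cream-coloured boiled sweet, a ball 24 mm in diameter, 12 g; origin at its centre. Lies in the trough; from 8 to 11 of them are there, absent ones read None. They roll, but soon stop on the flat.
- sweet3: Round cream-coloured boiled sweet, a ball 24 mm in diameter, 12 g; origin at its centre. Lies in the trough; from 8 to 11 of them are there, absent ones read None. They roll, but soon stop on the flat.
- sweet4: Round cream-coloured boiled sweet, a ball 24 mm in diameter, 12 g; origin at its centre. Lies in the trough; from 8 to 11 of them are there, absent ones read None. They roll, but soon stop on the flat.
- sweet5: Round cream-coloured boiled sweet, a ball 24 mm in diameter, 12 g; origin at its centre. Lies in the trough; from 8 to 11 of them are there, absent ones read None. They roll, but soon stop on the flat.
- sweet6: Round cream-coloured boiled sweet, a ball 24 mm in diameter, 12 g; origin at its centre. Lies in the trough; from 8 to 11 of them are there, absent ones read None. They roll, but soon stop on the flat.
- sweet7: Round cream-coloured boiled sweet, a ball 24 mm in diameter, 12 g; origin at its centre. Lies in the trough; from 8 to 11 of them are there, absent ones read None. They roll, but soon stop on the flat.
- sweet8: Round cream-coloured boiled sweet, a ball 24 mm in diameter, 12 g; origin at its centre. Lies in the trough; from 8 to 11 of them are there, absent ones read None. They roll, but soon stop on the flat.
- sweet9: Round cream-coloured boiled sweet, a ball 24 mm in diameter, 12 g; origin at its centre. Lies in the trough; from 8 to 11 of them are there, absent ones read None. They roll, but soon stop on the flat.
- sweet10: Round cream-coloured boiled sweet, a ball 24 mm in diameter, 12 g; origin at its centre. Lies in the trough; from 8 to 11 of them are there, absent ones read None. They roll, but soon stop on the flat.
- sweet11: Round cream-coloured boiled sweet, a ball 24 mm in diameter, 12 g; origin at its centre. Lies in the trough; from 8 to 11 of them are there, absent ones read None. They roll, but soon stop on the flat.
- bell: Bystander: chrome desk bell, 76 mm across, 56 mm high; origin at the centre of its underside.
- key: Bystander: heavy brass room key with oval fob lying flat, 140 mm long, 6 mm thick; origin near its middle.
- ashtray: Bystander: round green glass dish, 120 mm across, 35 mm high; origin at the centre of its underside.
- cards: Bystander: pewter card holder with cards, 50 x 100 x 64 mm; origin at the centre of its underside.
Things that resemble listed ones, but are neither listed nor needed, are in the scene too. What is shaped like the scoop but turquoise is not meant. Of the things shaped like the part that bears mat_top, the cork one is meant.

How it is judged:
By the outcome, as a careful person would: the job done as asked, in the order asked, and still so for the second after the job is handed in, with the robot touching nothing.
Of sweet3, sweet4, sweet5, sweet6, sweet7, sweet8, sweet9, sweet10, sweet11 only 6 to 9 are there at a start; the rules pass over those that are not, and their reading is None.
At some moment in a run one of scoop, bowl may be knocked a few centimetres aside while the robot is not near it.
It also fails if it takes over 210 s, if anything falls off the work surface, if the arm or the gripper's body presses on something with over 40 N, if the wrist force passes 120 N, or if a joint passes its speed limit or range.

ROBOT

A 6-joint arm with a two-finger parallel gripper is mounted at the origin on the work surface. World frame = base frame: x ahead of the robot, y to its left, z up, the work surface at z = 0. Lengths are in m, angles in degrees, forces in N, time in s.
With the tool pointing down it reaches from about 0.225 to 0.875 m from the base axis. Payload 3.4 kg.
Tool frame: the origin (TCP) lies at the very end of the fingers, on their centre line; the grasp point (between the pads) lies 19 mm behind it; z points along the fingers, y is the line along which they close (so a half turn about z gives the same grasp; the last joint's range is limited). The gripper opens to 85 mm and grips with 20 to 120 N. Pads are 22 mm wide; open, the fingers measure 114 mm over their backs; the gripper's body (76 mm by 85 mm) begins 54 mm behind the grasp point. The pads swing forward as they close: fully open they stand 13 mm farther back than shut.
Start: joints at [56.322, 15.808, 86.224, -0, 77.962, -6.933], TCP at [0.259, 0.514, 0.231] pointing down, gripper open.
Joint ranges: [-165.64, 165.64], [-43.16, 119.46], [12.63, 154.43], [-67.54, 247.53], [6.08, 155.33], [-154.97, 154.97]. Speed limits (degrees/s): [147.25, 147.25, 180, 180, 180, 180].

INTERFACE

Orientations are given as [roll, pitch, yaw] about the fixed x, y, z axes, in that order (R = Rz(yaw) Ry(pitch) Rx(roll)).
In Python, from station import manip gives the robot as it stands.
- The arm moves only by the tool carry_out, never from a script. Its argument "commands" is a list of rows, each a list of 3 entries, a list of its own where there are three numbers: the shift along the world's x, y, z in m, then the turn, a rotation vector about the world's x, y, z in degrees, then the opening, from 0 (shut) to 1 (fully open). A call has 1 to 20 rows; each row shifts and turns the commanded pose from where the row before left it; what a row does not reach is not made up. A row lasts 1/8 s, in which the tool goes at most 62.5 mm and 10.7 degrees, less where a joint would pass 70% of its speed; a pose out of reach is approached as far as the arm can. A call is refused whole if a number of a shift passes 0.0625 or a number of a turn 10.7, either way. A call with a gripper value outside its range is refused whole. The fingers move at their own pace and stop on an object; the grip force is fixed at half the most. Time passes only in rows, so rows that do not move let the fingers close. It gives the time, the measured TCP pose, the force, the opening and the grip force at its end, in the units of the state.
- manip.state(): the state, without advancing time (a new reading comes with each control period).
- manip.grab_frame(name): name is "side" or "top"; returns (picture, depth): 420x560x3 uint8, red, green, blue; 420x560 float32, m along the optical axis (not along the pixel's ray), 0 where there is no reading.
- manip.get_calibration(name): a dict with "fov_y" (degrees; the focal length in pixels is half the picture's height over the tangent of half this angle, whatever the lens; pixels are square), "cx", "cy" (the principal point, pixels), "position" and "orientation" of the camera in the world. Camera axes: x right, y up, looking along -z (the intrinsics and any distortion apply to the point x, -y, -z); pixel columns grow to the right and rows downward; lengths in m; the calibration is good to about 2 mm. A picture is of the moment at which its call begins. get_calibration takes no time and is no camera call.
- manip.hand_in(): hands the job in; it is judged then, once.
The state is a dict: "time_s": time; "joints": joint angles; "joint_vel": joint speeds; "tau": joint torques, N m; "eef_pos": TCP position; "ee_rot": TCP orientation; "wrist_force": force on the tool from outside, world axes, zero at the start; "torque": the same for the moment, N m; "gripper_width": finger opening in m; "grip_force": force on a finger pad.
Only numpy, scipy, OpenCV 4.12 (cv2) and the standard library are available. Lean on these libraries where they do the work, as an engineer would, in place of code of your own. Each camera call takes 0.05 s, during which the arm holds its last target. There are 200 camera calls.

## Working session

There is one attempt and no reset: what is moved stays moved. The work goes in short steps, Python scripts to look and compute and a tool call to move; the robot and the scene stay as the last step left them, time stands still between calls to the robot, and variables do not carry over. Pictures are saved under pics/ and viewed, at most 14 in all, crops included, and the job is handed in when it is done.

Besides the shell and the picture viewer there is one more tool, called by a JSON object that holds its "api" and its "payload". carry_out: Moves the arm, as the interface text tells. Its arguments: {"type":"object","properties":{"commands":{"type":"array"}},"required":["commands"]}

```bash
mkdir -p pics; ls
cat > h.py <<'E'
import numpy as np, cv2
from station import manip
from scipy.spatial.transform import Rotation as R
def rot(o):
    o=np.array(o,float)
    return o if o.shape==(3,3) else (R.from_euler('xyz',o,degrees=True).as_matrix() if o.size==3 else R.from_quat(o).as_matrix())
def cloud(name):
    im,d=manip.grab_frame(name); c=manip.get_calibration(name)
    f=210/np.tan(np.radians(c['fov_y']/2)); v,u=np.mgrid[:420,:560]
    x=(u-c['cx'])/f; y=(v-c['cy'])/f
    p=np.stack([x*d,-y*d,-d],-1)@rot(c['orientation']).T+np.array(c['position'])
    p[d==0]=np.nan
    return im,d,p
def save(n,im): cv2.imwrite('pics/'+n,im[...,::-1])
E
python3 - <<'E'
from h import *
print(manip.get_calibration('top'),manip.get_calibration('side'));print(manip.state())
for n in('top','side'):
    im,d,p=cloud(n);save(n+'0.png',im);np.savez('/tmp/'+n+'0',im=im,p=p,d=d);print((d==0).mean())
E
```

```text
pics
{'fov_y': 45.163027345299824, 'cx': 274.87794871188987, 'cy': 207.41714782353935, 'position': array([0.25561205, 0.03104723, 1.33110538]), 'orientation': array([ 1.12423428e+01,  2.25893864e-02, -8.92603668e+01])} {'fov_y': 55.74109565289176, 'cx': 278.6571023087541, 'cy': 202.36025983460453, 'position': array([ 0.09677241, -0.66625746,  1.03870478]), 'orientation': array([ 40.54194994,   0.91666563, -32.96949341])}
{'time_s': 0.0, 'joints': array([ 5.63220777e+01,  1.58479653e+01,  8.62967682e+01,  3.81525448e-04,
        7.79616264e+01, -6.93400074e+00]), 'joint_vel': array([ 0.03696062,  0.00612465, -0.0754991 , -0.03345791,  0.05489917,
       -0.12882881]), 'tau': array([ 5.62875684e-04, -4.16767108e+01, -2.45811385e+01, -6.50674019e-05,
        1.13140160e-02,  7.33609568e-06]), 'eef_pos': array([0.2584649 , 0.51303218, 0.23042553]), 'ee_rot': array([-1.79894463e+02, -1.32106526e-02,  1.53255986e+02]), 'wrist_force': array([-0.08608358, -0.59387997, -0.11531954]), 'torque': array([-0.07366145,  0.01496833, -0.02287553]), 'grip_force': 0.0, 'gripper_width': 0.08532550622274217}
0.003907312925170068
0.0038945578231292517
```

View pics/top0.png

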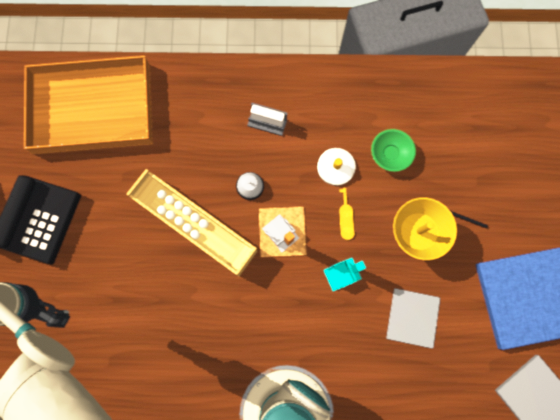

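View pics/side0.png

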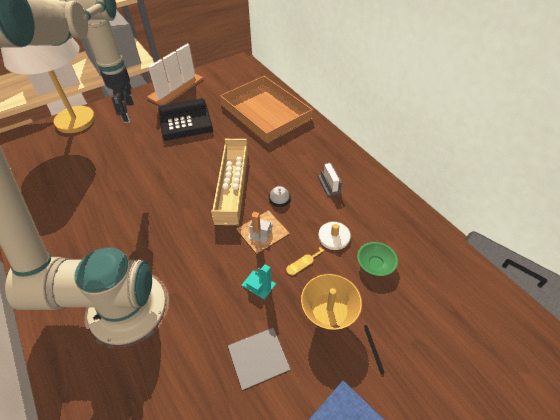

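Top view: trough from (140,185) to (245,260) with sweets in its upper-left half, stand (337,166), bowl (425,228), scoop on cork mat (282,232), turquoise decoy (343,275), bell (250,185), key (347,215), ashtray (393,150), cards (267,118).

```bash
cat > m.py <<'E'
from h import *
def circ(q):
    A=np.c_[q[:,:2],np.ones(len(q))]; s=np.linalg.lstsq(A,(q[:,:2]**2).sum(1),rcond=None)[0]
    return s[0]/2,s[1]/2,np.sqrt(s[2]+s[0]**2/4+s[1]**2/4)
def near(p,c,r): return np.hypot(p[...,0]-c[0],p[...,1]-c[1])<r
E
python3 - <<'E'
from m import *
np.set_printoptions(precision=4,suppress=True)
for n in('top','side'):
    a=np.load(f'/tmp/{n}0.npz');im,p=a['im'],a['p'];z=p[...,2]
    if n=='top':
        t=np.load('/tmp/top0.npz')['p']
        C={k:t[v,u] for k,(u,v) in dict(stand=(337,160),bowl=(425,228),scoop=(284,234),trough=(195,222),table=(300,300)).items()}
        print(C)
    print(n,'table z',np.nanmedian(z[near(p,C['table'],.04)]))
    m=near(p,C['stand'],.07)
    q=p[m&(z>.054)];print('spigot',len(q),q.mean(0) if len(q) else '', circ(p[m&(z>.015)&(z<.024)]), 'plinthmean',p[m&(z>.015)&(z<.024)].mean(0), 'z',np.nanmax(z[m]))
    m=near(p,C['bowl'],.12)
    q=p[m&(z>.095)&(z<.105)];print('bowl rim',len(q),circ(q)); q=p[m&(z>.143)];print('bh',len(q),q.mean(0),q[:,2].max())
    m=near(p,C['scoop'],.09)
    q=p[m&(z>.117)];print('sc handle',len(q),q.mean(0),q[:,2].max(),cv2.minAreaRect(q[:,:2].astype(np.float32)*1000))
    q=p[m&(z>.03)&(z<.048)];print('sc walls',len(q),q.mean(0),cv2.minAreaRect(q[:,:2].astype(np.float32)*1000))
    q=p[m&(z>.0025)&(z<.0055)];print('mat',len(q),q.mean(0),cv2.minAreaRect(q[:,:2].astype(np.float32)*1000))
    m=near(p,C['trough'],.25)
    hsv=cv2.cvtColor(im,cv2.COLOR_RGB2HSV)
    w=m&(z>.05)&(z<.075)&(hsv[...,1]>90)&(hsv[...,0]>12)&(hsv[...,0]<35)
    nb,l,s,_=cv2.connectedComponentsWithStats(cv2.dilate(w.astype(np.uint8),np.ones((3,3))))
    k=1+s[1:,4].argmax(); q=p[w&(l==k)];print('trough',len(q),cv2.minAreaRect(q[:,:2].astype(np.float32)*1000),np.percentile(q[:,2],[5,50,95]))
    vis=(l==k)*255
    sw=(m&(z>.012)&(z<.05)&(hsv[...,1]<70)&(hsv[...,2]>150)).astype(np.uint8)
    save(n+'_m.png',np.dstack([vis,sw*255,vis*0]).astype(np.uint8))
E
```

```text
{'stand': array([ 0.6358, -0.1256,  0.0631]), 'bowl': array([ 0.4478, -0.3258,  0.1343]), 'scoop': array([0.4479, 0.0099, 0.0035]), 'trough': array([0.4765, 0.2467, 0.0074]), 'table': array([ 0.2763, -0.0334, -0.0028])}
top table z 0.000816614368626789
spigot 60 [ 0.6331 -0.1277  0.0581] (np.float64(0.6332078719784989), np.float64(-0.12750409548127123), np.float64(0.035602857718104224)) plinthmean [ 0.6314 -0.1267  0.0195] z 0.06336082526231057
bowl rim 474 (np.float64(0.4529417483082358), np.float64(-0.3336898762993031), np.float64(0.07334242716351984))
bh 46 [ 0.4525 -0.333   0.1505] 0.15635408022491237
sc handle 71 [0.4259 0.0005 0.1239] 0.12894402302236618 ((426.58013916015625, 0.2829580307006836), (19.3648738861084, 19.850173950195312), 42.1673698425293)
sc walls 58 [0.444  0.0182 0.0403] ((425.59832763671875, 33.36325454711914), (59.86997604370117, 110.69537353515625), 40.62139129638672)
mat 1023 [0.4517 0.0122 0.004 ] ((446.7635803222656, 11.996437072753906), (176.76840209960938, 172.44557189941406), 27.140201568603516)
trough 864 ((470.1627502441406, 249.91656494140625), (353
[... 336 characters left out ...]
62603590344397), np.float64(-0.33533414213010015), np.float64(0.07339287664641579))
bh 40 [ 0.4515 -0.3358  0.148 ] 0.15166606610276478
sc handle 44 [ 0.4252 -0.003   0.1227] 0.12697978816928324 ((426.007080078125, -1.8428277969360352), (20.5333251953125, 19.67246437072754), 45.50288391113281)
sc walls 84 [0.4343 0.0136 0.0381] ((423.57244873046875, 29.31627655029297), (59.73008728027344, 114.69024658203125), 44.60322952270508)
mat 481 [0.4529 0.0063 0.0038] ((451.2027282714844, 10.014625549316406), (170.9403533935547, 169.36260986328125), 16.709253311157227)
trough 497 ((469.754638671875, 247.65493774414062), (355.51129150390625, 82.64923858642578), 54.97309875488281) [0.0512 0.0564 0.0698]
```

{"api": "carry_out", "payload": {"commands": [[[0.006,-0.026,0],[0,0,-2],1],[[0.012,-0.053,0],[0,0,-2],1],[[0.012,-0.053,0],[0,0,-2],1],[[0.012,-0.053,0],[0,0,-2],1],[[0.012,-0.053,0],[0,0,-2],1],[[0.012,-0.053,0],[0,0,-2],1],[[0.012,-0.053,0],[0,0,-2],1],[[0.012,-0.053,0],[0,0,-2],1],[[0.012,-0.053,0],[0,0,-2],1],[[0.012,-0.053,0],[0,0,-2],1],[[0.012,-0.053,0],[0,0,0],1],[[0.012,-0.053,0],[0,0,0],1],[[0.012,-0.053,0],[0,0,0],1],[[0.012,-0.053,0],[0,0,0],1],[[0.012,-0.053,0],[0,0,0],1],[[0.012,-0.053,0],[0,0,0],1],[[0.0075,-0.027,0],[0,0,0],1],[[0,0,0],[0,0,0],1]]}}

```text
time_s: 2.35
eef_pos: [0.4523, -0.3363, 0.2303]
ee_rot: [-180.0, -0.1, 133.1]
wrist_force: [-0.2, 0.8, 0.5]
gripper_width: 0.0853
grip_force: 0.0
```

Run:
```python
from m import *
np.set_printoptions(precision=4,suppress=True)
im,d,p=cloud('side');z=p[...,2];m=near(p,(.4525,-.334),.14)
print(circ(p[m&(z>.095)&(z<.105)]))
s=manip.state();print(s['eef_pos'],s['ee_rot'],s['joints'],s['time_s'],s['wrist_force'])
```

```text
(np.float64(0.4524942330205557), np.float64(-0.3353185257372544), np.float64(0.07331455741479051))
[ 0.4519 -0.3346  0.2304] [179.9821  -0.1391 133.1819] [-43.6282  14.8133  87.7704   0.0262  77.5543 -86.8158] 2.4 [-0.9292  0.3934 -0.9521]
```

{"api": "carry_out", "payload": {"commands": [[[0,0,-0.03],[0,0,0],1],[[0,0,-0.04],[0,0,0],1],[[0,0,-0.033],[0,0,0],1],[[0,0,-0.02],[0,0,0],1],[[0,0,0],[0,0,0],0.3],[[0,0,0],[0,0,0],0],[[0,0,0],[0,0,0],0],[[0,0,0],[0,0,0],0],[[0,0,0],[0,0,0],0],[[0,0,0],[0,0,0],0],[[0,0,0],[0,0,0],0]]}}

```text
time_s: 3.78
eef_pos: [0.4532, -0.3346, 0.1095]
ee_rot: [179.9, 0.1, 133.2]
wrist_force: [0.7, 3.1, 5.0]
gripper_width: 0.0167
grip_force: 58.5
```

{"api": "carry_out", "payload": {"commands": [[[0,0,0.02],[0,0,0],0],[[0,0,0.04],[0,0,0],0],[[0,0,0.04],[0,0,0],0],[[0.01,0.01,0],[0,0,0],0],[[0.02,0.025,0],[0,0,0],0],[[0.03,0.035,0],[0,0,0],0],[[0.03,0.035,0],[0,0,0],0],[[0.03,0.035,0],[0,0,0],0],[[0.03,0.03,0],[0,0,0],0],[[0.02,0.025,0],[0,0,0],0],[[0.01,0.01,0],[0,0,0],0],[[0,0,0],[0,0,0],0],[[0,0,0],[0,0,0],0]]}}

```text
time_s: 5.4
eef_pos: [0.6312, -0.1303, 0.2075]
ee_rot: [-179.9, -0.1, 133.2]
wrist_force: [-0.6, -0.5, -3.3]
gripper_width: 0.0169
grip_force: 59.1
```

Run:
```python
from m import *
np.set_printoptions(precision=4,suppress=True)
for n in('top','side'):
    im,d,p=cloud(n);z=p[...,2];m=near(p,(.633,-.13),.1); save(n+'1.png',im)
    for lo in(.19,.195,.2): print(n,lo,circ(p[m&(z>lo)&(z<lo+.005)]))
for i in range(1): s=manip.state();print(s['eef_pos'],s['ee_rot'],s['wrist_force'])
```

```text
top 0.19 (np.float64(0.6364510841770114), np.float64(-0.1351652248944797), np.float64(0.06643747514240002))
top 0.195 (np.float64(0.6352086340984845), np.float64(-0.1312547597415908), np.float64(0.072246434586887))
top 0.2 (np.float64(0.6474601360145521), np.float64(-0.13283416799779302), np.float64(0.06887619674597516))
side 0.19 (np.float64(0.6312537615181495), np.float64(-0.13138348252855075), np.float64(0.06972412288728962))
side 0.195 (np.float64(0.6296386831855165), np.float64(-0.13239524101544348), np.float64(0.07361850295739616))
side 0.2 (np.float64(0.6283956579164692), np.float64(-0.13385548125003163), np.float64(0.07572302955797848))
[ 0.6314 -0.1306  0.2082] [-179.9584   -0.014   133.1716] [-0.2718  0.8483 -3.6351]
```

View pics/side1.png

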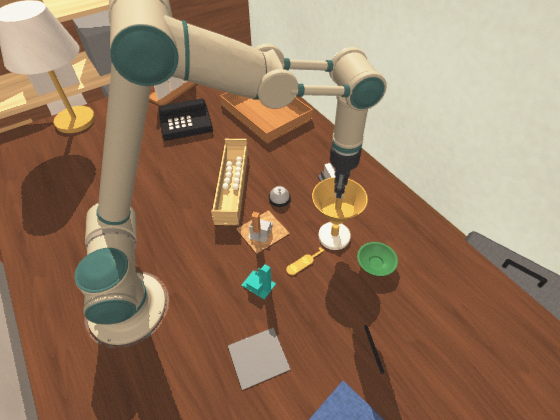

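The bowl hangs over the spigot (335,230), about 2–3 mm short in x.

{"api": "carry_out", "payload": {"commands": [[[0.002,0.001,-0.015],[0,0,0],0],[[0,0,-0.02],[0,0,0],0],[[0,0,-0.008],[0,0,0],0],[[0,0,-0.004],[0,0,0],0],[[0,0,-0.004],[0,0,0],0],[[0,0,-0.004],[0,0,0],0],[[0,0,-0.004],[0,0,0],0],[[0,0,0],[0,0,0],0]]}}

```text
time_s: 6.5
eef_pos: [0.6341, -0.1284, 0.149]
ee_rot: [-180.0, -0.0, 133.3]
wrist_force: [-0.3, -0.2, -4.5]
gripper_width: 0.0169
grip_force: 59.1
```

{"api": "carry_out", "payload": {"commands": [[[0,0,-0.006],[0,0,0],0],[[0,0,-0.006],[0,0,0],0],[[0,0,-0.004],[0,0,0],0],[[0,0,-0.003],[0,0,0],0],[[0,0,-0.002],[0,0,0],0],[[0,0,-0.001],[0,0,0],0],[[0,0,0],[0,0,0],0]]}}

```text
time_s: 7.38
eef_pos: [0.6345, -0.1285, 0.1295]
ee_rot: [179.9, 0.1, 133.3]
wrist_force: [-2.0, 0.3, 5.5]
gripper_width: 0.0167
grip_force: 60.1
```

{"api": "carry_out", "payload": {"commands": [[[0,0,0],[0,0,0],1],[[0,0,0],[0,0,0],1],[[0,0,0],[0,0,0],1],[[0,0,0],[0,0,0],1],[[0,0,0.02],[0,0,0],1],[[0,0,0.04],[0,0,0],1],[[0,0,0.04],[0,0,0],1],[[-0.02,0.012,0],[0,0,0],1],[[-0.04,0.025,0],[0,0,0],1],[[-0.04,0.025,0],[0,0,0],1],[[-0.04,0.025,0],[0,0,0],1],[[-0.04,0.025,0],[0,0,0],1],[[-0.028,0.015,0],[0,0,0],1],[[0,0,0],[0,0,0],1]]}}

```text
time_s: 9.12
eef_pos: [0.4242, -0.0005, 0.2276]
ee_rot: [180.0, -0.0, 133.3]
wrist_force: [0.7, -0.4, 0.1]
gripper_width: 0.0853
grip_force: 0.0
```

Run:
```python
from m import *
np.set_printoptions(precision=4,suppress=True)
im,d,p=cloud('side');z=p[...,2];np.savez('/tmp/side2',im=im,p=p)
m=near(p,(.633,-.13),.1);print('rim',circ(p[m&(z>.115)&(z<.125)]),'rim z pct',np.percentile(z[m],[90,95,97]),'handle top',np.sort(z[near(p,(.633,-.13),.02)])[-20:].mean())
m=near(p,(.44,.01),.09)
q=p[m&(z>.117)&(z<.135)];print('sc',len(q),q.mean(0),cv2.minAreaRect(q[:,:2].astype(np.float32)*1000))
t=np.load('/tmp/top0.npz');
for P,I in((t['p'],t['im']),(p,im)):
    m=near(P,(.44,.01),.1)&(P[...,2]>.03)&(P[...,2]<.048)&(I.max(-1).astype(int)-I.min(-1)<60)
    q=P[m];print('walls',len(q),q.mean(0),cv2.minAreaRect(q[:,:2].astype(np.float32)*1000)) if len(q) else 0
    m=near(P,(.44,.01),.1)&(P[...,2]>.001)&(P[...,2]<.016)&(I.max(-1).astype(int)-I.min(-1)<60)
    q=P[m];print('floor',len(q),q.mean(0),cv2.minAreaRect(q[:,:2].astype(np.float32)*1000))
    hs=cv2.cvtColor(I,cv2.COLOR_RGB2HSV);c=near(P,(.45,.01),.12)&(hs[...,0]>10)&(hs[...,0]<30)&(hs[...,1]>80)&(hs[...,2]>140)&(P[...,2]<.015)
    q=P[c];print('mat',len(q),cv2.minAreaRect(q[:,:2].astype(np.float32)*1000))
save('scoop.png',cv2.resize(t['im'][190:280,230:340],None,fx=6,fy=6,interpolation=cv2.INTER_CUBIC))
s=manip.state();print(s['eef_pos'],s['ee_rot'])
```

```text
rim (np.float64(0.6335608275612864), np.float64(-0.12977626176450024), np.float64(0.07293935116429935)) rim z pct [0.1147 0.1191 0.1209] handle top 0.16913169505356881
sc 43 [ 0.4251 -0.0027  0.1226] ((425.4710998535156, -1.983510971069336), (21.564172744750977, 19.671796798706055), 47.83112716674805)
walls 50 [0.4453 0.0172 0.0406] ((449.21490478515625, 19.97627830505371), (40.308555603027344, 59.79680633544922), 39.441436767578125)
floor 507 [0.4553 0.0246 0.0067] ((452.29412841796875, 18.617794036865234), (83.5142593383789, 64.87753295898438), 40.50033950805664)
mat 4242 ((454.390625, 6.9718780517578125), (238.651611328125, 227.99444580078125), 54.26659393310547)
walls 67 [0.4394 0.0038 0.0373] ((426.06640625, 34.193668365478516), (61.125732421875, 115.18289184570312), 37.100276947021484)
floor 265 [0.4336 0.0141 0.0054] ((425.902587890625, 15.4539794921875), (141.2219696044922, 175.15151977539062), 20.120779037475586)
mat 829 ((454.83184814453125, 28.86935806274414), (152.94683837890625, 154.23379516601562), 3.4653565883636475)
[ 0.4261 -0.0013  0.2278] [179.9454   0.0833 133.3056]
```

View pics/scoop.png

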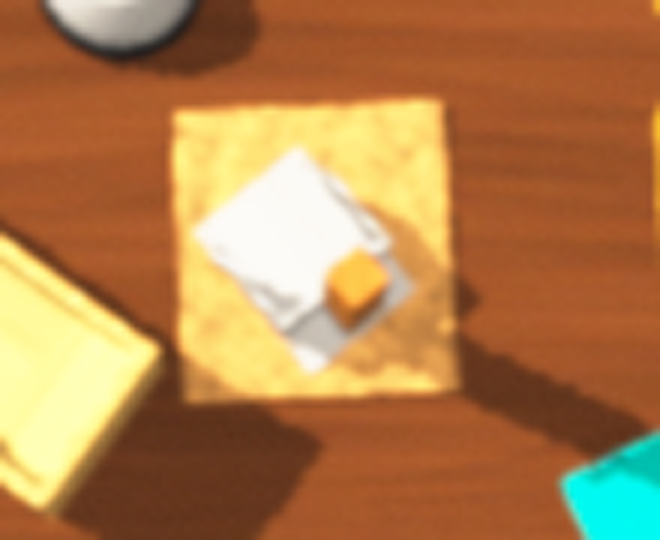

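{"api": "carry_out", "payload": {"commands": [[[0,0,-0.03],[0,0,-2.7],1],[[0,0,-0.045],[0,0,0],1],[[0,0,-0.045],[0,0,0],1],[[0,0,-0.02],[0,0,0],1],[[0,0,-0.013],[0,0,0],1],[[0,0,0],[0,0,0],0.3],[[0,0,0],[0,0,0],0],[[0,0,0],[0,0,0],0],[[0,0,0],[0,0,0],0],[[0,0,0],[0,0,0],0],[[0,0,0],[0,0,0],0],[[0,0,0],[0,0,0],0]]}}

```text
time_s: 10.68
eef_pos: [0.4273, -0.0015, 0.0751]
ee_rot: [179.9, 0.1, 130.5]
wrist_force: [0.4, 1.5, 5.3]
gripper_width: 0.0197
grip_force: 60.0
```

{"api": "carry_out", "payload": {"commands": [[[0,0,0.02],[0,0,0],0],[[0,0,0.04],[0,0,0],0],[[0,0,0.035],[0,0,0],0],[[-0.002,0.016,0],[0,0,3.5],0],[[-0.005,0.035,0],[0,0,4],0],[[-0.005,0.035,0],[0,0,4],0],[[-0.005,0.035,0],[0,0,3],0],[[-0.005,0.035,0],[0,0,0],0],[[0,0,0],[0,0,0],0],[[0,0,0],[0,0,0],0]]}}

```text
time_s: 11.92
eef_pos: [0.403, 0.1543, 0.1681]
ee_rot: [-179.9, -0.1, 145.2]
wrist_force: [-0.4, -0.4, -1.1]
gripper_width: 0.0191
grip_force: 59.3
```

Run:
```python
from m import *
np.set_printoptions(precision=4,suppress=True)
for n in('top','side'):
    im,d,p=cloud(n);z=p[...,2];save(n+'3.png',im);np.savez(f'/tmp/{n}3',im=im,p=p)
im=[cv2.imread(f'pics/{n}3.png') for n in('top','side')]
a=cv2.resize(im[0][150:300,110:310],(800,600)) ;cv2.imwrite('pics/a3.png',a)
for i in range(3): s=manip.state();print(s['eef_pos'],s['ee_rot'],s['wrist_force'],s['joints'])
```

```text
[0.4038 0.1538 0.1686] [-179.9183   -0.046   145.0447] [ 0.208   0.6747 -1.123 ] [ 11.6345   6.2854 108.216   -0.0249  65.5896 -43.3999]
[0.4038 0.1538 0.1686] [-179.9183   -0.046   145.0447] [ 0.208   0.6747 -1.123 ] [ 11.6345   6.2854 108.216   -0.0249  65.5896 -43.3999]
[0.4038 0.1538 0.1686] [-179.9183   -0.046   145.0447] [ 0.208   0.6747 -1.123 ] [ 11.6345   6.2854 108.216   -0.0249  65.5896 -43.3999]
```

View pics/a3.png

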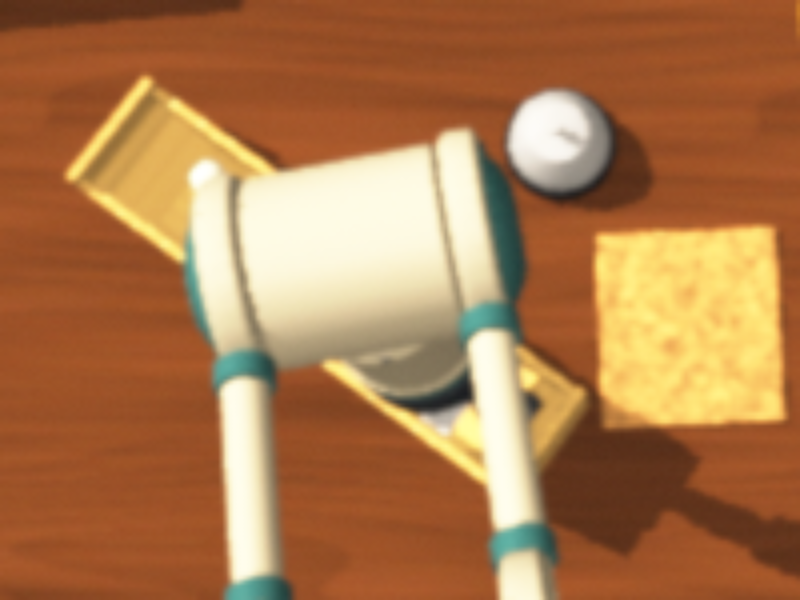

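Run:
```python
from m import *
a=cv2.imread('pics/side3.png')
cv2.imwrite('pics/b3.png',cv2.resize(a[120:260,180:330],(640,600),interpolation=cv2.INTER_CUBIC))
```

```text
(no output)
```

View pics/b3.png

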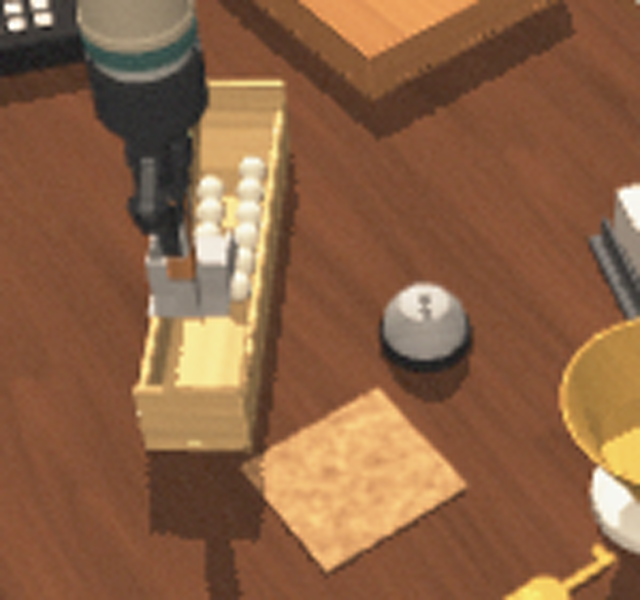

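The scoop hangs square over the free near end; sweets lie in two rows at (200-260,160-295) of the crop.

{"api": "carry_out", "payload": {"commands": [[[0,0,-0.03],[0,0,0],0],[[0,0,-0.03],[0,0,0],0],[[0,0,-0.015],[0,0,0],0],[[0,0,-0.01],[0,0,0],0],[[0,0,-0.004],[0,0,0],0],[[0,0,-0.002],[0,0,0],0],[[0,0,-0.001],[0,0,0],0],[[0,0,0],[0,0,0],0]]}}

```text
time_s: 13.02
eef_pos: [0.4046, 0.1546, 0.0776]
ee_rot: [180.0, 0.0, 145.1]
wrist_force: [-0.4, 0.4, -1.7]
gripper_width: 0.0192
grip_force: 59.2
```

{"api": "carry_out", "payload": {"commands": [[[0,0,-0.001],[0,0,0],0],[[0.0029,0.0041,-0.0004],[0,0,0],0],[[0.0046,0.0066,0],[0,0,0],0],[[0.0046,0.0066,0],[0,0,0],0],[[0.0046,0.0066,0],[0,0,0],0],[[0.0046,0.0066,0],[0,0,0],0],[[0.0046,0.0066,0],[0,0,0],0],[[0.0046,0.0066,0],[0,0,0],0],[[0.0029,0.0041,0],[0,0,0],0],[[0.0029,0.0041,0],[0,0,0],0],[[0.0029,0.0041,0],[0,0,0],0],[[0.0029,0.0041,0],[0,0,0],0],[[0.0029,0.0041,0],[0,0,0],0]]}}

```text
time_s: 14.65
eef_pos: [0.4484, 0.2173, 0.077]
ee_rot: [-179.8, 0.0, 145.1]
wrist_force: [-3.0, -4.6, 9.5]
gripper_width: 0.0191
grip_force: 61.0
```

```bash
cat >> m.py <<'E'
def look(name,tag,tr=(.470,.2490),ang=55):
    # sweets: bright white blobs above floor, in trough frame
    im,d,p=cloud(name);save(tag+'.png',im)
    u=np.array([np.cos(np.radians(ang)),np.sin(np.radians(ang))]);r=p[...,:2]-np.array(tr)
    t=r@u; w=r@np.array([-u[1],u[0]])
    return im,p,t,w
E
python3 - <<'E'
from m import *
im,p,t,w=look('side','side4')
s=manip.state();e=s['eef_pos'][:2]-np.array((.470,.2490));print(s['wrist_force'],s['eef_pos'],'handle t',e@[.5736,.8192],'w',e@[-.8192,.5736])
cv2.imwrite('pics/b4.png',cv2.resize(im[120:260,180:330,::-1],(640,600),interpolation=cv2.INTER_CUBIC))
E
```

```text
[-2.36797618 -2.67509329  8.54082945] [0.44902656 0.21807677 0.07699711] handle t -0.03736267630533826 w -0.0005561202490212205
```

View pics/b4.png

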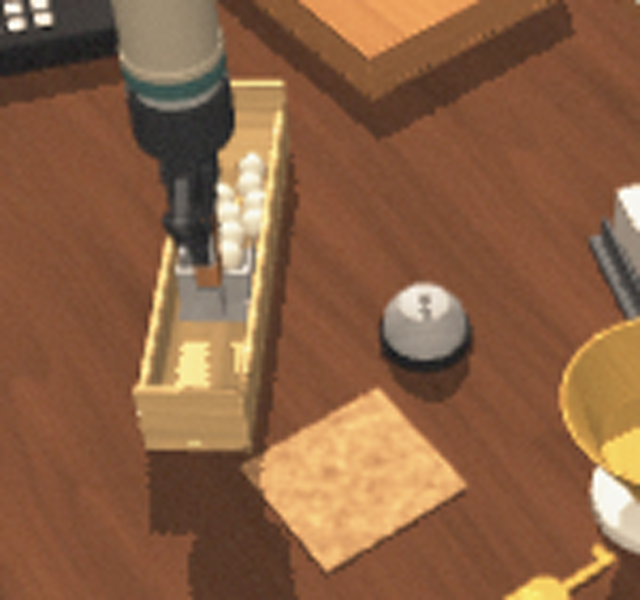

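{"api": "carry_out", "payload": {"commands": [[[0.0029,0.0041,0],[0,0,0],0],[[0.0029,0.0041,0],[0,0,0],0],[[0.0029,0.0041,0],[0,0,0],0],[[0.0029,0.0041,0],[0,0,0],0],[[0.0029,0.0041,0],[0,0,0],0],[[0.0029,0.0041,0],[0,0,0],0],[[0.0029,0.0041,0],[0,0,0],0],[[0.0029,0.0041,0],[0,0,0],0]]}}

```text
time_s: 15.7
eef_pos: [0.4715, 0.25, 0.077]
ee_rot: [-179.8, 0.0, 145.1]
wrist_force: [-5.0, -4.7, 8.9]
gripper_width: 0.0191
grip_force: 60.9
```

```bash
cat > s.py <<'E'
from m import *
import sys
n=sys.argv[1]
im,p,t,w=look(sys.argv[2],n)
s=manip.state();e=s['eef_pos'][:2]-np.array((.470,.2490));print(s['time_s'],s['wrist_force'],s['eef_pos'],s['ee_rot'],'handle t',e@[.5736,.8192],'w',e@[-.8192,.5736])
cv2.imwrite(f'pics/{n}_c.png',cv2.resize(im[120:260,180:330,::-1],(640,600),interpolation=cv2.INTER_CUBIC))
m=(im.min(-1)>165)&(np.ptp(im.astype(int),-1)<70)&(abs(t)<.18)&(abs(w)<.04)&(p[...,2]>.012)&(p[...,2]<.09)
k,l,st,c=cv2.connectedComponentsWithStats(m.astype(np.uint8))
for i in range(1,k):
    if st[i,4]>6:print(st[i,4],'t %.3f w %.3f z %.3f'%(t[l==i].mean(),w[l==i].mean(),p[l==i,2].max()))
E
python3 s.py s5 side
```

```text
15.75 [-1.14662416 -3.56701391  7.79056962] [0.4720973  0.25078156 0.07701529] [-1.79876054e+02  2.88632873e-02  1.45110412e+02] handle t 0.002662465791612413 w -0.0006962061191017378
120 t 0.084 w -0.013 z 0.057
```

{"api": "carry_out", "payload": {"commands": [[[0.0029,0.0041,0],[0,0,0],0],[[0.0029,0.0041,0],[0,0,0],0],[[0.0029,0.0041,0],[0,0,0],0],[[0.0029,0.0041,0],[0,0,0],0],[[0.0029,0.0041,0],[0,0,0],0],[[0.0029,0.0041,0],[0,0,0],0]]}}

```text
time_s: 16.5
eef_pos: [0.4885, 0.2745, 0.077]
ee_rot: [-179.8, -0.0, 145.1]
wrist_force: [-4.9, -4.9, 9.1]
gripper_width: 0.0195
grip_force: 60.9
```

```bash
python3 s.py s6 side
```

```text
16.55 [-3.45274164 -3.60576665  9.22793862] [0.48911141 0.27520123 0.07703667] [-1.79836599e+02  6.91848947e-03  1.45105907e+02] handle t 0.03242635248718896 w -0.0006270394675330897
107 t 0.101 w -0.014 z 0.045
```

View pics/s6_c.png

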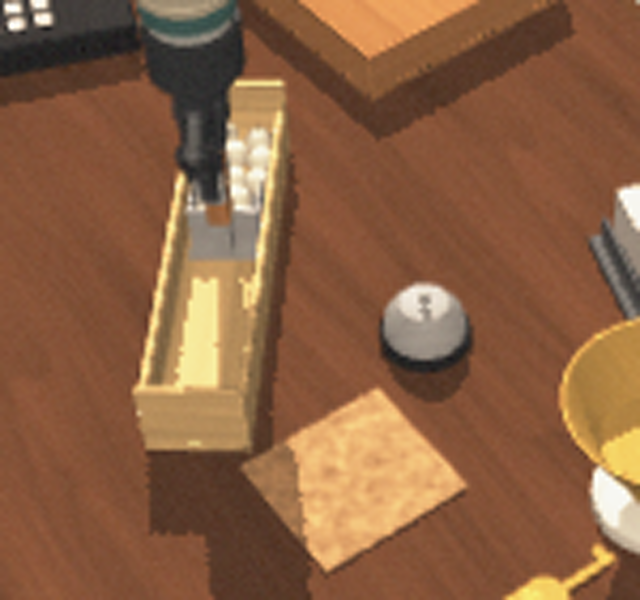

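{"api": "carry_out", "payload": {"commands": [[[0.0029,0.0041,0],[0,0,0],0],[[0.0029,0.0041,0],[0,0,0],0],[[0.0029,0.0041,0],[0,0,0],0],[[0.0029,0.0041,0],[0,0,0],0],[[0,0,0],[0,0,0],0]]}}

```text
time_s: 17.18
eef_pos: [0.501, 0.2918, 0.077]
ee_rot: [-179.9, 0.0, 145.1]
wrist_force: [-1.5, -3.1, 6.4]
gripper_width: 0.0195
grip_force: 60.8
```

```bash
python3 s.py s7 side
```

```text
17.225 [-1.76688419 -2.37301318  6.49629561] [0.50096519 0.29175688 0.07701247] [-1.79898375e+02  2.46877356e-02  1.45100452e+02] handle t 0.05278806826101047 w -0.0008413337286881616
31 t 0.136 w -0.021 z 0.055
8 t 0.133 w -0.002 z 0.053
41 t 0.103 w -0.014 z 0.042
```

View pics/s7_c.png

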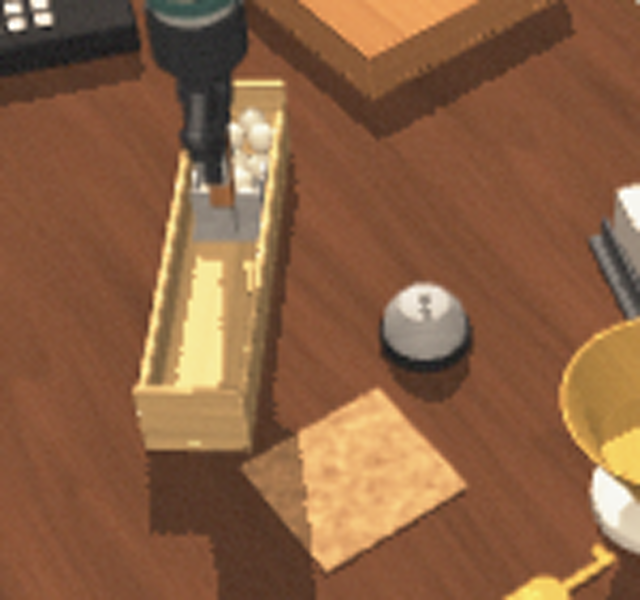

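{"api": "carry_out", "payload": {"commands": [[[0.0017,0.0024,0],[0,0,0],0],[[0,0,0],[4.1,-2.87,0],0],[[0,0,0],[4.1,-2.87,0],0],[[0,0,0.002],[4.1,-2.87,0],0],[[0,0,0.004],[4.1,-2.87,0],0],[[0,0,0.008],[0,0,0],0],[[0,0,0.015],[0,0,0],0],[[0,0,0.02],[0,0,0],0],[[0,0,0.03],[0,0,0],0],[[0,0,0.03],[0,0,0],0],[[0,0,0.03],[0,0,0],0],[[0,0,0],[0,0,0],0]]}}

```text
time_s: 18.73
eef_pos: [0.5067, 0.2966, 0.2201]
ee_rot: [159.5, 0.4, 145.1]
wrist_force: [-0.3, -0.2, -3.3]
gripper_width: 0.0193
grip_force: 59.7
```

```bash
python3 s.py s8 side; python3 s.py s8t top
```

```text
18.775 [ 0.34358533 -0.34499832 -3.96039455] [0.50480885 0.29587223 0.21735895] [159.76188972   0.21960895 145.09109187] handle t 0.058364087043111613 w -0.0016294992112079777
18 t -0.051 w 0.001 z 0.031
12 t -0.043 w -0.023 z 0.032
18.825 [-0.91874805 -1.08076624 -2.79438104] [0.50341363 0.2953848  0.21540187] [1.59947286e+02 7.05633179e-02 1.45096020e+02] handle t 0.05716448510323796 w -0.0007661280979086235
11 t -0.047 w 0.008 z 0.029
```

View pics/s8_c.png

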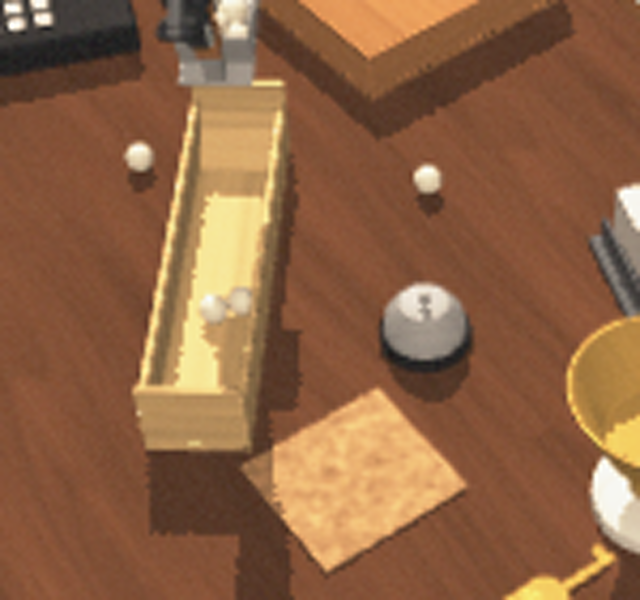

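Two sweets rolled off the heap onto the counter (crop (140,157) and (427,180)), two remain in the trough; the rest are in the scoop. Carry the load over first, then recover the strays against the trough's outer wall.

{"api": "carry_out", "payload": {"commands": [[[0,-0.01,0],[0,0,-1.5],0],[[0,-0.02,0],[0,0,-3],0],[[0,-0.027,0],[0,0,-3.5],0],[[0,-0.027,0],[0,0,-3.5],0],[[0,-0.027,0],[0,0,-3.5],0],[[0,-0.027,0],[0,0,-3.5],0],[[0,-0.027,0],[0,0,-3.5],0],[[0,-0.027,0],[0,0,-3.5],0],[[0,-0.027,0],[0,0,-3.5],0],[[0,-0.027,0],[0,0,-3.5],0],[[0,-0.027,0],[0,0,-3.5],0],[[0,-0.027,0],[0,0,-3.5],0],[[0,-0.027,0],[0,0,-3.5],0],[[0,-0.027,0],[0,0,-3.5],0],[[0,-0.027,0],[0,0,-3.5],0],[[0,-0.02,0],[0,0,-3],0],[[0,-0.015,0],[0,0,-2],0],[[0,-0.009,0],[0,0,0],0],[[0,0,0],[0,0,0],0]]}}

```text
time_s: 21.2
eef_pos: [0.5032, -0.1305, 0.2148]
ee_rot: [160.0, -0.0, 90.0]
wrist_force: [-0.4, 0.1, -2.4]
gripper_width: 0.0194
grip_force: 59.8
```

```bash
cat > w.py <<'E'
from m import *
import sys
for n in('top','side'):
    im,d,p=cloud(n);z=p[...,2];save(sys.argv[1]+n+'.png',im)
    m=(im.min(-1)>150)&(np.ptp(im.astype(int),-1)<80)&(p[...,0]>.2)&(p[...,0]<.8)&(abs(p[...,1])<.55)&(z>.009)
    k,l,st,c=cv2.connectedComponentsWithStats(m.astype(np.uint8))
    for i in range(1,k):
        if 8<st[i,4]<400:print(n,st[i,4],c[i].round(),np.nanmean(p[l==i],0).round(3),z[l==i].max().round(3))
s=manip.state();print(s['time_s'],s['eef_pos'],s['ee_rot'],s['wrist_force'],s['joints'])
E
python3 w.py w1
python3 - <<'E'
import cv2,numpy as np
a=cv2.imread('pics/w1side.png');cv2.imwrite('pics/w1c.png',cv2.resize(a[80:320,160:420],(780,600)[:2] if 0 else (650,600)))
E
```

```text
top 326 [267. 113.] [0.765 0.059 0.061] 0.071
top 53 [203. 144.] [0.688 0.231 0.02 ] 0.027
top 352 [247. 183.] [0.576 0.11  0.039] 0.063
top 56 [117. 179.] [0.589 0.458 0.021] 0.03
top 58 [130. 223.] [0.47  0.415 0.021] 0.027
top 129 [218. 238.] [0.432 0.181 0.026] 0.037
top 85 [242. 257.] [0.384 0.118 0.029] 0.039
side 143 [143.  66.] [ 0.234 -0.015  0.676] 0.697
side 143 [149.  78.] [ 0.233 -0.043  0.667] 0.674
side 62 [207.  92.] [ 0.328 -0.049  0.609] 0.624
side 89 [251.  93.] [ 0.396 -0.096  0.606] 0.61
side 39 [148. 108.] [ 0.206 -0.096  0.651] 0.654
side 99 [201. 132.] [ 0.275 -0.127  0.59 ] 0.605
side 123 [248. 133.] [ 0.344 -0.174  0.587] 0.591
side 20 [210. 156.] [0.469 0.411 0.02 ] 0.026
side 152 [332. 175.] [0.763 0.049 0.058] 0.068
side 27 [235. 198.] [0.442 0.17  0.027] 0.056
side 27 [228. 199.] [0.421 0.18  0.025] 0.031
side 224 [319. 211.] [ 0.558 -0.134  0.186] 0.201
side 299 [333. 240.] [ 0.615 -0.148  0.018] 0.106
21.3 [ 0.5030443  -0.1296827   0.21478998] [ 1.59999180e+02 -2.23647817e-02  9.00681605e+01] [ 0.13097337  0.35031408 -1.79290232] [-28.94628899   2.1243179  109.10174724  12.21656075  51.7668756
 -35.15354927]
```

View pics/w1c.png

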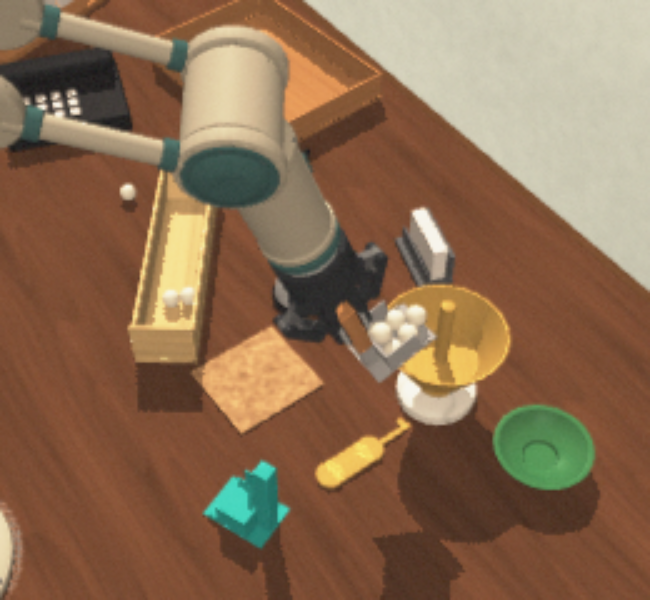

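Five or six sweets sit in the scoop beside the bowl; strays are at (128,192) of the crop plus two hidden, from the top view A (0.688,0.231), B (0.589,0.458), C (0.470,0.415). Pouring.

{"api": "carry_out", "payload": {"commands": [[[0.0025,0,-0.0064],[0,5,0],0],[[0.0025,0,-0.0064],[0,5,0],0],[[0.0058,0,0.006],[0,5,0],0],[[0.0058,0,0.006],[0,5,0],0],[[0.0034,0,0.0022],[0,2.5,0],0],[[0.0034,0,0.0022],[0,2.5,0],0],[[0.0034,0,0.0022],[0,2.5,0],0],[[0.0034,0,0.0022],[0,2.5,0],0],[[0.0038,0,0.002],[0,2.5,0],0],[[0.0038,0,0.002],[0,2.5,0],0],[[0.0038,0,0.002],[0,2.5,0],0],[[0.0038,0,0.002],[0,2.5,0],0],[[0.0042,0,0.0016],[0,2.5,0],0],[[0.0042,0,0.0016],[0,2.5,0],0],[[0.0042,0,0.0016],[0,2.5,0],0],[[0.0042,0,0.0016],[0,2.5,0],0],[[0,0,0],[0,0,0],0],[[0,0,0],[0,0,0],0],[[0,0,0],[0,0,0],0]]}}

```text
time_s: 23.68
eef_pos: [0.5652, -0.1299, 0.2378]
ee_rot: [-150.1, -0.0, 90.1]
wrist_force: [-0.3, -0.5, -2.2]
gripper_width: 0.0195
grip_force: 60.0
```

```bash
python3 w.py w2|grep -v '0.6'|tail -12
python3 - <<'E'
import cv2,numpy as np
a=cv2.imread('pics/w2side.png');cv2.imwrite('pics/w2c.png',cv2.resize(a[130:290,240:420],(675,600)))
E
```

```text
top 170 [341.   9.] [ 0.737 -0.072  0.582] 0.591
top 309 [267. 112.] [0.765 0.059 0.062] 0.071
top 50 [117. 179.] [0.589 0.458 0.021] 0.028
top 53 [130. 223.] [0.47  0.415 0.022] 0.027
side 53 [381.  46.] [ 0.746 -0.075  0.584] 0.59
side 12 [233. 137.] [0.591 0.456 0.021] 0.025
side 23 [210. 156.] [0.469 0.411 0.019] 0.024
side 76 [279. 190.] [0.577 0.103 0.043] 0.06
side 11 [335. 189.] [0.755 0.017 0.019] 0.025
side 28 [228. 199.] [0.421 0.181 0.024] 0.031
side 22 [304. 212.] [ 0.528 -0.109  0.178] 0.184
 -16.27162598]
```

View pics/w2c.png

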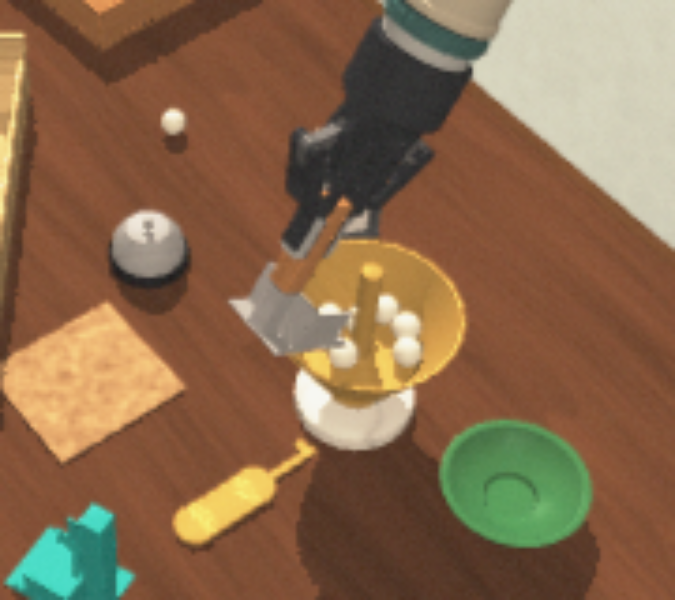

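Five sweets are visible in the bowl (330-410, 305-355 in the crop), none fell outside; the scoop looks empty. Next: recover stray C by pushing it against the trough's outer wall, heading −35°.

{"api": "carry_out", "payload": {"commands": [[[-0.015,0,0.002],[0,-5,0],0],[[-0.02,0,0.001],[0,-5,0],0],[[-0.02,0,0],[0,-5,0],0],[[-0.02,0,0],[0,-5,0],0],[[-0.02,0,0],[0,-5,0],0],[[-0.02,0,0],[0,-5,0],0],[[-0.005,0.03,0],[0,0,-3],0],[[-0.005,0.05,0],[0,0,-3],0],[[-0.005,0.05,0],[0,0,-3],0],[[-0.005,0.05,0],[0,0,-3],0],[[-0.005,0.05,0],[0,0,-3],0],[[-0.005,0.05,0],[0,0,-3],0],[[-0.005,0.05,0],[0,0,-3],0],[[-0.005,0.05,0],[0,0,-3],0],[[-0.005,0.05,0],[0,0,-3],0],[[-0.005,0.05,0],[0,0,-3],0],[[-0.005,0.05,0],[0,0,-3],0],[[-0.007,0.05,0],[0,0,-2],0],[[0,0.022,0],[0,0,0],0],[[0,0,0],[0,0,0],0]]}}

```text
time_s: 26.28
eef_pos: [0.3877, 0.4727, 0.24]
ee_rot: [180.0, 0.0, 55.2]
wrist_force: [0.3, -0.5, -1.9]
gripper_width: 0.0194
grip_force: 60.4
```

```bash
python3 w.py w3 | grep -v ' 0.[56]..\]'
python3 - <<'E'
import numpy as np
t=np.load('/tmp/top0.npz')['p'];z=t[...,2]
# tray edge near B
m=(t[...,0]>.55)&(t[...,1]>.36)&(t[...,1]<.75)&(z>.02);q=t[m];
for y in (.38,.42,.46,.5,.55): 
    r=q[abs(q[:,1]-y)<.01];print(y,r[:,0].min().round(3),r[:,2].max().round(3))
E
python3 - <<'E'
import cv2
a=cv2.imread('pics/w3side.png');b=cv2.imread('pics/w3top.png')
cv2.imwrite('pics/w3c.png',cv2.hconcat([cv2.resize(a[90:270,170:370],(400,360)),cv2.resize(b[110:290,250:450],(400,360))]))
E
```

```text
top 309 [267. 112.] [0.765 0.059 0.062] 0.072
top 48 [203. 144.] [0.689 0.232 0.021] 0.03
top 231 [333. 151.] [ 0.652 -0.111  0.091] 0.173
top 59 [350. 149.] [ 0.657 -0.156  0.091] 0.102
top 62 [340. 165.] [ 0.613 -0.129  0.092] 0.098
top 321 [247. 183.] [0.577 0.11  0.04 ] 0.059
top 49 [117. 179.] [0.589 0.458 0.021] 0.027
top 53 [130. 223.] [0.47  0.416 0.022] 0.027
top 123 [218. 238.] [0.433 0.181 0.026] 0.035
top 36 [ 90. 255.] [0.369 0.459 0.172] 0.177
side 48 [192. 124.] [0.435 0.433 0.17 ] 0.184
side 11 [233. 137.] [0.59  0.457 0.02 ] 0.025
side 22 [210. 156.] [0.47  0.411 0.019] 0.026
side 23 [286. 162.] [0.687 0.225 0.019] 0.025
side 164 [332. 176.] [0.762 0.047 0.055] 0.066
side 80 [279. 190.] [0.577 0.103 0.043] 0.057
side 31 [228. 199.] [0.421 0.181 0.024] 0.031
side 29 [235. 198.] [0.441 0.169 0.027] 0.055
side 111 [347. 217.] [ 0.665 -0.142  0.09 ] 0.097
side 37 [327. 214.] [ 0.624 -0.099  0.09 ] 0.097
side 10 [333. 214.] [ 0.639 -0.108  0.09 ] 0.094
side 40 [331. 224.] [ 0.611 -0.135  0.09 ] 0.097
side 316 [333. 240.] [ 0.616 -0.149  0.018] 0.104
26.375 [0.38799164 0.4707232  0.24024765] [1.79947475e+02 9.75405453e-02 5.50561456e+01] [-9.70113695e-04 -1.03921011e+00 -2.52907313e+00] [ 4.40127734e+01  1.86328234e+01  8.08211660e+01 -7.11860991e-02
  8.06316907e+01  7.89682233e+01]
0.38 0.55 0.075
0.42 0.686 0.055
0.46 0.682 0.055
0.5 0.679 0.054
0.55 0.674 0.055
```

View pics/w3c.png

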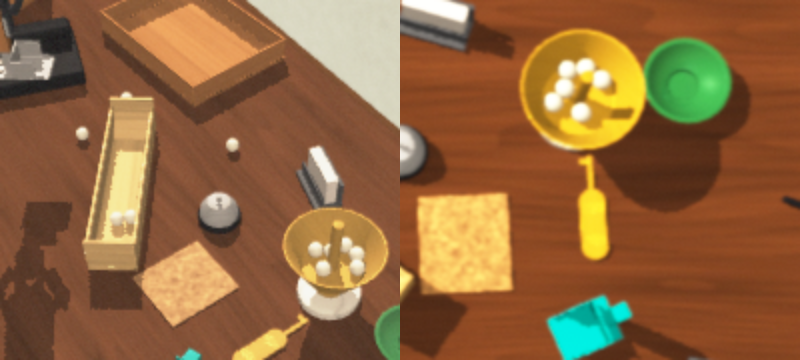

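{"api": "carry_out", "payload": {"commands": [[[0,0,-0.04],[0,0,0],0],[[0,0,-0.05],[0,0,0],0],[[0,0,-0.05],[0,0,0],0],[[0,0,-0.02],[0,0,0],0],[[0,0,-0.007],[0,0,0],0],[[0,0,-0.002],[0,0,0],0],[[0,0,-0.0005],[0,0,0],0],[[0.0041,-0.0029,0],[0,0,0],0],[[0.0041,-0.0029,0],[0,0,0],0],[[0.0041,-0.0029,0],[0,0,0],0],[[0.0041,-0.0029,0],[0,0,0],0],[[0.0041,-0.0029,0],[0,0,0],0],[[0.0041,-0.0029,0],[0,0,0],0],[[0.0041,-0.0029,0],[0,0,0],0],[[0.0041,-0.0029,0],[0,0,0],0],[[0.0041,-0.0029,0],[0,0,0],0],[[0.0041,-0.0029,0],[0,0,0],0],[[0.0041,-0.0029,0],[0,0,0],0],[[0.0041,-0.0029,0],[0,0,0],0]]}}

```text
time_s: 28.75
eef_pos: [0.4378, 0.437, 0.0709]
ee_rot: [180.0, -0.0, 55.1]
wrist_force: [-0.4, 0.8, 1.7]
gripper_width: 0.019
grip_force: 60.9
```

```bash
python3 s.py s9 side;  python3 w.py w4 | grep -v ' 0.[56]..\]'|egrep 'top|^2|^3'
```

```text
28.8 [ 0.19794136 -0.28226419  0.54534641] [0.43841404 0.43662104 0.07092148] [ 1.79946167e+02 -1.24936166e-02  5.50366982e+01] handle t 0.1355814456666198 w 0.13349464556864432
21 t -0.077 w -0.021 z 0.030
21 t -0.083 w 0.002 z 0.032
top 299 [267. 113.] [0.765 0.059 0.062] 0.071
top 45 [203. 144.] [0.689 0.232 0.021] 0.029
top 220 [333. 151.] [ 0.652 -0.111  0.092] 0.169
top 57 [350. 149.] [ 0.657 -0.156  0.09 ] 0.098
top 59 [340. 166.] [ 0.613 -0.129  0.091] 0.098
top 200 [ 64. 181.] [0.468 0.402 0.476] 0.482
top 304 [247. 183.] [0.577 0.11  0.04 ] 0.059
top 48 [117. 179.] [0.589 0.458 0.022] 0.03
top 197 [ 17. 214.] [0.408 0.477 0.476] 0.483
top 52 [139. 211.] [0.501 0.394 0.022] 0.029
top 17 [137. 230.] [0.448 0.392 0.035] 0.04
top 120 [218. 238.] [0.433 0.181 0.027] 0.036
top 253 [ 39. 251.] [0.344 0.426 0.492] 0.516
28.9 [0.4383496  0.43668873 0.07094036] [ 1.79910818e+02 -1.62266270e-02  5.50506203e+01] [ 0.41413627 -0.39193893  1.3390304 ] [ 3.84992138e+01  2.65582871e+01  9.37431698e+01 -9.36990694e-02
```

{"api": "carry_out", "payload": {"commands": [[[0.0025,-0.0017,0],[0,0,0],0],[[0.0025,-0.0017,0],[0,0,0],0],[[0.0025,-0.0017,0],[0,0,0],0],[[0.0025,-0.0017,0],[0,0,0],0],[[0.0025,-0.0017,0],[0,0,0],0],[[0,0,0],[0,0,0],0]]}}

```text
time_s: 29.65
eef_pos: [0.4506, 0.4283, 0.0709]
ee_rot: [179.9, -0.0, 55.0]
wrist_force: [-0.5, 1.3, 2.0]
gripper_width: 0.0192
grip_force: 61.1
```

```bash
python3 w.py w5 | grep -v ' 0.[56]..\]'|egrep 'top|^2|^3'|egrep '0.3|^[23]'
```

```text
top 195 [ 70. 174.] [0.48  0.393 0.476] 0.481
top 56 [140. 210.] [0.504 0.392 0.023] 0.031
top 20 [140. 225.] [0.462 0.384 0.034] 0.043
top 256 [ 43. 244.] [0.356 0.42  0.492] 0.518
29.75 [0.45060973 0.42834945 0.07093442] [ 1.79924945e+02 -1.66981690e-02  5.50561123e+01] [ 0.26174328 -1.07606977  2.4615476 ] [ 3.71792963e+01  2.67765675e+01  9.33409221e+01 -7.66839804e-02
```

{"api": "carry_out", "payload": {"commands": [[[0.0025,-0.0017,0],[0,0,0],0],[[-0.0048,0.0034,0.0008],[-2.87,-4.1,0],0],[[-0.0043,0.003,0],[-2.87,-4.1,0],0],[[-0.0038,0.0027,0],[-2.87,-4.1,0],0],[[-0.0034,0.0024,0],[-2.87,-4.1,0],0],[[0,0,0.015],[0,0,0],0],[[0,0,0.025],[0,0,0],0],[[0,0,0.025],[0,0,0],0],[[0,0,0.015],[0,0,0],0],[[0,0,0],[0,0,0],0]]}}

```text
time_s: 31.0
eef_pos: [0.4374, 0.4386, 0.1533]
ee_rot: [160.0, -0.2, 55.0]
wrist_force: [-0.2, -0.0, -2.1]
gripper_width: 0.0196
grip_force: 60.6
```

```bash
python3 w.py w6 | egrep '0.[345].. *0.[34]|^[23]'
```

```text
top 54 [117. 179.] [0.589 0.458 0.021] 0.033
top 35 [ 47. 225.] [0.407 0.475 0.364] 0.384
side 85 [126.  18.] [0.337 0.498 0.538] 0.552
side 20 [129.  25.] [0.326 0.439 0.547] 0.566
side 50 [217. 138.] [0.499 0.389 0.108] 0.114
side 24 [206. 136.] [0.468 0.412 0.116] 0.134
side 12 [233. 137.] [0.591 0.457 0.02 ] 0.024
31.1 [0.43618867 0.43778388 0.15110679] [1.59998036e+02 7.13673239e-02 5.50154435e+01] [-0.81834556  0.24963683 -2.07773931] [ 50.19876625  22.77105229  90.80755603 -21.85136772  66.35096682
```

{"api": "carry_out", "payload": {"commands": [[[0.0119,-0.0083,0],[0,0,0],0],[[0.0119,-0.0083,0],[0,0,0],0],[[0.0041,-0.0029,-0.003],[2.87,4.1,0],0],[[0.0041,-0.0029,-0.003],[2.87,4.1,0],0],[[0.0041,-0.0029,-0.003],[2.87,4.1,0],0],[[0.0041,-0.0029,-0.003],[2.87,4.1,0],0],[[0.0031,-0.0022,0.0022],[1.43,2.05,0],0],[[0.0031,-0.0022,0.0022],[1.43,2.05,0],0],[[0.0031,-0.0022,0.0022],[1.43,2.05,0],0],[[0.0031,-0.0022,0.0022],[1.43,2.05,0],0],[[0.0031,-0.0022,0.0022],[1.43,2.05,0],0],[[0.0031,-0.0022,0.0022],[1.43,2.05,0],0],[[0.0031,-0.0022,0.0022],[1.43,2.05,0],0],[[0.0031,-0.0022,0.0022],[1.43,2.05,0],0],[[0.0031,-0.0022,0.0022],[1.43,2.05,0],0],[[0.0031,-0.0022,0.0022],[1.43,2.05,0],0],[[0.0031,-0.0022,0.0022],[1.43,2.05,0],0],[[0.0031,-0.0022,0.0022],[1.43,2.05,0],0],[[0,0,0],[0,0,0],0],[[0,0,0],[0,0,0],0]]}}

```text
time_s: 33.6
eef_pos: [0.5135, 0.3839, 0.166]
ee_rot: [-150.0, 0.0, 55.1]
wrist_force: [-0.8, 0.4, -1.7]
gripper_width: 0.0196
grip_force: 60.5
```

```bash
python3 s.py s10 side; python3 s.py s11 top; python3 w.py w7 | egrep '0.[34567].. *0.[1234]|^[23]'
```

```text
33.65 [ 5.39002156e-02  1.20995066e-03 -1.50806936e+00] [0.51335301 0.38404457 0.16617519] [-1.50021580e+02  1.72660035e-02  5.50831337e+01] handle t 0.13549579841496173 w 0.04194678535611685
12 t -0.038 w -0.023 z 0.031
14 t -0.087 w 0.002 z 0.031
14 t -0.081 w -0.022 z 0.030
33.7 [ 0.12504096  0.12215982 -2.01599478] [0.51325645 0.38414201 0.16628079] [-1.50029414e+02  1.15768122e-02  5.50932892e+01] handle t 0.13552023036339889 w 0.04208177503933116
29 t -0.032 w -0.026 z 0.036
31 t -0.076 w -0.021 z 0.037
top 215 [112.  65.] [0.656 0.314 0.537] 0.544
top 293 [116. 114.] [0.568 0.299 0.538] 0.555
top 292 [174. 115.] [0.583 0.211 0.502] 0.521
top 47 [203. 144.] [0.689 0.232 0.021] 0.028
top 317 [247. 183.] [0.577 0.11  0.04 ] 0.062
top 37 [209. 223.] [0.472 0.207 0.028] 0.034
top 40 [221. 233.] [0.444 0.174 0.028] 0.037
side 246 [208.  20.] [0.462 0.215 0.607] 0.666
side 38 [259.  14.] [0.655 0.31  0.538] 0.541
side 255 [272.  28.] [0.665 0.261 0.514] 0.531
side 11 [240.  24.] [0.588 0.301 0.531] 0.537
side 44 [234.  44.] [0.502 0.17  0.557] 0.56
side 29 [257.  49.] [0.588 0.214 0.498] 0.513
side 12 [233. 137.] [0.592 0.458 0.019] 0.024
side 23 [286. 162.] [0.687 0.227 0.018] 0.024
side 22 [236. 189.] [0.466 0.204 0.025] 0.03
side 79 [279. 190.] [0.577 0.103 0.042] 0.058
side 20 [235. 198.] [0.441 0.17  0.026] 0.032
side 24 [228. 199.] [0.42  0.179 0.025] 0.032
33.8 [0.51325615 0.38416324 0.16635203] [-1.50043292e+02  4.74845648e-03  5.51022997e+01] [-0.26545585  0.06014623 -1.05914609] [17.37665443 32.0799316  76.01360206 23.26620952 91.22664303 48.76704913]
```

{"api": "carry_out", "payload": {"commands": [[[0,0,0.012],[-2.87,-4.1,0],0],[[0,0,0.012],[-2.87,-4.1,0],0],[[0,0,0.012],[-2.87,-4.1,0],0],[[0,0,0.012],[-2.87,-4.1,0],0],[[0,0,0.012],[-2.87,-4.1,0],0],[[0,0,0.012],[-2.87,-4.1,0],0],[[0.0116,0.0155,0],[0,0,-7.8],0],[[0.0116,0.0155,0],[0,0,-7.8],0],[[0.0116,0.0155,0],[0,0,-7.8],0],[[0.0116,0.0155,0],[0,0,-7.8],0],[[0.0116,0.0155,0],[0,0,-7.8],0],[[0.0116,0.0155,0],[0,0,-7.8],0],[[0.0116,0.0155,0],[0,0,-7.8],0],[[0.0116,0.0155,0],[0,0,-7.8],0],[[0.0116,0.0155,0],[0,0,-7.8],0],[[0.0116,0.0155,0],[0,0,-7.8],0],[[0,0,0],[0,0,0],0],[[0,0,0],[0,0,0],0]]}}

```text
time_s: 36.05
eef_pos: [0.6288, 0.5385, 0.2378]
ee_rot: [179.9, 0.1, -22.8]
wrist_force: [-1.0, 0.6, -1.7]
gripper_width: 0.0194
grip_force: 60.4
```

```bash
python3 w.py w8 | egrep '0.[34567].. *0.[1234]|^[23]|0$'; python3 -c "
from station import manip
print(manip.state()['joints'])"
```

```text
top 353 [12. 95.] [0.572 0.441 0.601] 0.608
top 248 [ 33. 132.] [0.505 0.392 0.622] 0.627
top 14 [ 67. 138.] [0.638 0.522 0.205] 0.208
top 47 [203. 144.] [0.689 0.232 0.021] 0.029
top 76 [ 91. 152.] [0.617 0.477 0.169] 0.174
top 17 [ 69. 161.] [0.591 0.523 0.181] 0.205
top 71 [ 84. 165.] [0.584 0.49  0.17 ] 0.176
top 313 [247. 183.] [0.577 0.11  0.04 ] 0.064
top 50 [117. 179.] [0.589 0.458 0.022] 0.028
top 38 [209. 224.] [0.468 0.207 0.028] 0.034
top 41 [221. 234.] [0.442 0.175 0.028] 0.037
top 55 [216. 242.] [0.421 0.186 0.026] 0.034
side 18 [233. 101.] [0.619 0.476 0.168] 0.171
side 15 [222. 102.] [0.583 0.491 0.169] 0.177
side 11 [233. 137.] [0.591 0.457 0.02 ] 0.023
side 24 [286. 162.] [0.687 0.225 0.019] 0.024
side 20 [236. 189.] [0.465 0.204 0.025] 0.032
side 83 [278. 190.] [0.576 0.104 0.042] 0.058
side 21 [234. 198.] [0.441 0.17  0.026] 0.031
side 29 [228. 199.] [0.42  0.18  0.025] 0.031
36.15 [0.62904095 0.53828064 0.23848399] [ 1.79917973e+02  6.27439297e-02 -2.29013602e+01] [ 0.234439    0.27861106 -2.16999638] [3.57408530e+01 3.95175479e+01 4.49588065e+01 1.09466622e-02
[3.57408530e+01 3.95175479e+01 4.49588065e+01 1.09466622e-02
 9.56263418e+01 1.48643232e+02]
```

{"api": "carry_out", "payload": {"commands": [[[0,0,-0.04],[0,0,0],0],[[0,0,-0.05],[0,0,0],0],[[0,0,-0.05],[0,0,0],0],[[0,0,-0.018],[0,0,0],0],[[0,0,-0.007],[0,0,0],0],[[0,0,-0.002],[0,0,0],0],[[0,0,-0.0005],[0,0,0],0],[[-0.00195,-0.0046,0],[0,0,0],0],[[-0.00195,-0.0046,0],[0,0,0],0],[[-0.00195,-0.0046,0],[0,0,0],0],[[-0.00195,-0.0046,0],[0,0,0],0],[[-0.00195,-0.0046,0],[0,0,0],0],[[-0.00195,-0.0046,0],[0,0,0],0],[[-0.00195,-0.0046,0],[0,0,0],0],[[-0.00195,-0.0046,0],[0,0,0],0],[[-0.00195,-0.0046,0],[0,0,0],0],[[-0.00195,-0.0046,0],[0,0,0],0],[[-0.00195,-0.0046,0],[0,0,0],0],[[-0.00195,-0.0046,0],[0,0,0],0]]}}

```text
time_s: 38.52
eef_pos: [0.6065, 0.4837, 0.071]
ee_rot: [-180.0, 0.0, -23.0]
wrist_force: [0.7, 2.8, 2.9]
gripper_width: 0.0195
grip_force: 61.1
```

```bash
python3 w.py w9 | egrep '0.[56].. *0.[345]|^[234]'
```

```text
top 177 [49. 93.] [0.631 0.444 0.476] 0.482
top 114 [  3. 124.] [0.572 0.52  0.477] 0.482
top 14 [132. 184.] [0.574 0.415 0.028] 0.068
side 20 [203.  16.] [0.571 0.518 0.475] 0.478
side 173 [218.  20.] [0.602 0.473 0.472] 0.478
side 20 [218.  34.] [0.563 0.4   0.47 ] 0.485
38.625 [0.6061028  0.48287762 0.07096116] [ 1.79909700e+02  3.68636434e-02 -2.29693790e+01] [0.15636858 0.27915721 3.26434998] [ 3.34151559e+01  3.86590888e+01  7.01671618e+01 -2.03715169e-02
```

{"api": "carry_out", "payload": {"commands": [[[-0.0012,-0.0028,0],[0,0,0],0],[[-0.0012,-0.0028,0],[0,0,0],0],[[-0.0012,-0.0028,0],[0,0,0],0],[[-0.0012,-0.0028,0],[0,0,0],0],[[-0.0012,-0.0028,0],[0,0,0],0],[[0,0,0],[0,0,0],0]]}}

```text
time_s: 39.38
eef_pos: [0.6004, 0.4692, 0.071]
ee_rot: [179.9, 0.0, -23.0]
wrist_force: [0.8, 0.9, 6.4]
gripper_width: 0.019
grip_force: 61.5
```

```bash
python3 w.py w10 | egrep '0.[56].. *0.[345]|^[234]'
```

```text
top 175 [57. 97.] [0.624 0.43  0.476] 0.483
top 182 [  8. 123.] [0.573 0.511 0.476] 0.482
side 21 [203.  18.] [0.567 0.506 0.475] 0.478
side 174 [219.  23.] [0.596 0.459 0.472] 0.479
side 21 [218.  36.] [0.554 0.385 0.473] 0.488
39.475 [0.6003672  0.46920651 0.07094902] [ 1.79933243e+02  2.35032577e-02 -2.29655772e+01] [1.2193623  1.173753   6.47184428] [ 3.27917583e+01  3.75764623e+01  7.23672913e+01 -1.92836142e-02
```

{"api": "carry_out", "payload": {"commands": [[[-0.0006,-0.0014,0],[0,0,0],0],[[0.0023,0.0054,0.0008],[-4.6,1.96,0],0],[[0.0021,0.0049,0],[-4.6,1.96,0],0],[[0.0018,0.0043,0],[-4.6,1.96,0],0],[[0.0016,0.0038,0],[-4.6,1.96,0],0],[[0,0,0.015],[0,0,0],0],[[0,0,0.025],[0,0,0],0],[[0,0,0.025],[0,0,0],0],[[0,0,0.025],[0,0,0],0],[[0,0,0],[0,0,0],0]]}}

```text
time_s: 40.72
eef_pos: [0.6077, 0.4856, 0.1641]
ee_rot: [160.1, -0.0, -23.0]
wrist_force: [-0.1, -0.3, -3.1]
gripper_width: 0.0196
grip_force: 60.7
```

```bash
python3 w.py w11 | egrep '0.[456].. *0.[345]|^[234]'; python3 -c "
from station import manip
print(manip.state()['joints'])"
```

```text
top 205 [  7. 103.] [0.592 0.493 0.522] 0.527
top 21 [105. 156.] [0.616 0.454 0.138] 0.142
top 351 [118. 174.] [0.576 0.426 0.118] 0.151
top 64 [109. 169.] [0.586 0.445 0.128] 0.136
top 12 [ 96. 172.] [0.576 0.474 0.137] 0.141
side 23 [212.   2.] [0.599 0.495 0.519] 0.522
side 326 [175.   9.] [0.459 0.43  0.559] 0.585
side 20 [231. 119.] [0.585 0.44  0.123] 0.13
side 13 [237. 124.] [0.594 0.41  0.116] 0.124
side 10 [225. 125.] [0.555 0.43  0.113] 0.119
40.825 [0.60695723 0.4854385  0.16085455] [ 1.59852655e+02  1.39527314e-01 -2.30202692e+01] [-0.17743454  0.15696267 -2.62245435] [ 37.97088141  47.7123723   41.88584842  -9.99250579 107.99348193
[ 37.97088141  47.7123723   41.88584842  -9.99250579 107.99348193
 149.34614867]
```

{"api": "carry_out", "payload": {"commands": [[[-0.008,-0.0115,0],[0,0,0],0],[[-0.008,-0.0115,0],[0,0,0],0],[[-0.008,-0.0115,0],[0,0,0],0],[[-0.00195,-0.0046,-0.0026],[4.6,-1.96,0],0],[[-0.00195,-0.0046,-0.0026],[4.6,-1.96,0],0],[[-0.00195,-0.0046,-0.0026],[4.6,-1.96,0],0],[[-0.00195,-0.0046,-0.0026],[4.6,-1.96,0],0],[[-0.0015,-0.0035,0.0022],[2.3,-0.98,0],0],[[-0.0015,-0.0035,0.0022],[2.3,-0.98,0],0],[[-0.0015,-0.0035,0.0022],[2.3,-0.98,0],0],[[-0.0015,-0.0035,0.0022],[2.3,-0.98,0],0],[[-0.0015,-0.0035,0.0022],[2.3,-0.98,0],0],[[-0.0015,-0.0035,0.0022],[2.3,-0.98,0],0],[[-0.0015,-0.0035,0.0022],[2.3,-0.98,0],0],[[-0.0015,-0.0035,0.0022],[2.3,-0.98,0],0],[[-0.0015,-0.0035,0.0022],[2.3,-0.98,0],0],[[-0.0015,-0.0035,0.0022],[2.3,-0.98,0],0],[[-0.0015,-0.0035,0.0022],[2.3,-0.98,0],0],[[-0.0015,-0.0035,0.0022],[2.3,-0.98,0],0],[[0,0,0],[0,0,0],0]]}}

```text
time_s: 43.32
eef_pos: [0.5553, 0.3899, 0.1748]
ee_rot: [-150.3, 0.2, -23.0]
wrist_force: [-0.1, -0.2, -1.8]
gripper_width: 0.0192
grip_force: 60.7
```

```bash
python3 s.py s12 side; python3 w.py w12 | egrep '0.[4567].. *0.[12345]|^[234]'; python3 -c "
from station import manip
print(manip.state()['joints'])"
```

```text
43.375 [ 0.18165975  0.76264576 -2.25118858] [0.55614995 0.3905492  0.17549966] [-1.50256142e+02  1.37077585e-01 -2.29874786e+01] handle t 0.1653727140281994 w 0.010618581726857673
10 t 0.053 w -0.009 z 0.030
10 t -0.040 w -0.022 z 0.029
17 t -0.079 w -0.020 z 0.030
23 t -0.083 w 0.002 z 0.031
top 47 [203. 144.] [0.689 0.232 0.021] 0.029
top 233 [138. 159.] [0.487 0.254 0.55 ] 0.557
top 313 [247. 183.] [0.577 0.11  0.04 ] 0.056
top 73 [117. 186.] [0.544 0.425 0.12 ] 0.145
top 336 [138. 208.] [0.406 0.245 0.564] 0.591
top 331 [198. 213.] [0.406 0.158 0.522] 0.546
top 37 [177. 209.] [0.508 0.293 0.027] 0.033
top 21 [210. 224.] [0.469 0.203 0.027] 0.036
top 48 [220. 234.] [0.442 0.177 0.026] 0.031
side 24 [215.  34.] [0.488 0.25  0.552] 0.555
side 219 [225.  51.] [0.491 0.207 0.525] 0.541
side 20 [235.  65.] [0.493 0.164 0.506] 0.51
side 15 [211.  72.] [0.427 0.164 0.51 ] 0.521
side 23 [286. 162.] [0.687 0.227 0.018] 0.024
side 22 [235. 170.] [0.508 0.289 0.024] 0.032
side 20 [236. 189.] [0.466 0.204 0.025] 0.031
side 79 [279. 190.] [0.577 0.103 0.042] 0.056
side 23 [234. 198.] [0.441 0.171 0.026] 0.033
side 30 [228. 199.] [0.42  0.181 0.025] 0.031
43.475 [0.55727436 0.39151865 0.17659614] [-1.50147065e+02  2.84393359e-02 -2.29464911e+01] [-1.39564133  0.23994868 -1.64592891] [ 17.31061522  17.03173039 100.15988971  31.32595176  46.98731191
[ 17.31061522  17.03173039 100.15988971  31.32595176  46.98731191
 111.77326761]
```

{"api": "carry_out", "payload": {"commands": [[[0,0,0.011],[-4.6,1.96,0],0],[[0,0,0.011],[-4.6,1.96,0],0],[[0,0,0.011],[-4.6,1.96,0],0],[[0,0,0.011],[-4.6,1.96,0],0],[[0,0,0.011],[-4.6,1.96,0],0],[[0,0,0.011],[-4.6,1.96,0],0],[[0.0149,-0.0149,0],[0,0,10.3],0],[[0.0149,-0.0149,0],[0,0,10.3],0],[[0.0149,-0.0149,0],[0,0,10.3],0],[[0.0149,-0.0149,0],[0,0,10.3],0],[[0.0149,-0.0149,0],[0,0,10.3],0],[[0.0149,-0.0149,0],[0,0,10.3],0],[[0.0149,-0.0149,0],[0,0,10.3],0],[[0.0149,-0.0149,0],[0,0,10.3],0],[[0.0149,-0.0149,0],[0,0,10.3],0],[[0.0149,-0.0149,0],[0,0,10.3],0],[[0.0149,-0.0149,0],[0,0,10.3],0],[[0.0149,-0.0149,0],[0,0,10.3],0],[[0.0149,-0.0149,0],[0,0,10.3],0],[[0.0149,-0.0149,0],[0,0,10.3],0]]}}

```text
time_s: 45.98
eef_pos: [0.767, 0.1834, 0.2427]
ee_rot: [180.0, 0.0, 121.6]
wrist_force: [0.6, 0.2, -1.6]
gripper_width: 0.0191
grip_force: 60.9
```

{"api": "carry_out", "payload": {"commands": [[[0,0,0],[0,0,10.3],0],[[0,0,0],[0,0,10.3],0],[[0,0,0],[0,0,10.3],0],[[0,0,0],[0,0,10.3],0],[[0,0,0],[0,0,10.3],0],[[0,0,0],[0,0,10.3],0],[[0,0,0],[0,0,10.3],0],[[0,0,0],[0,0,10.3],0],[[0,0,0],[0,0,10.3],0],[[0,0,0],[0,0,10.3],0],[[0,0,0],[0,0,10.3],0],[[0,0,0],[0,0,0],0],[[0,0,0],[0,0,0],0]]}}

```text
time_s: 47.6
eef_pos: [0.7664, 0.1835, 0.243]
ee_rot: [179.9, 0.0, -125.6]
wrist_force: [0.3, 0.2, -2.1]
gripper_width: 0.0192
grip_force: 60.8
```

```bash
python3 w.py w13 | egrep '0.[4567].. *0.[12345]|^[234]'; python3 -c "
from station import manip
print(manip.state()['joints'])"
```

```text
top 22 [181.  42.] [0.746 0.215 0.457] 0.478
top 306 [225.  80.] [0.584 0.109 0.636] 0.643
top 290 [160.  88.] [0.571 0.205 0.637] 0.642
top 304 [247. 183.] [0.577 0.109 0.041] 0.057
side 53 [306.  10.] [0.678 0.122 0.611] 0.614
side 17 [308. 119.] [0.757 0.195 0.202] 0.211
side 63 [293. 127.] [0.713 0.217 0.176] 0.207
side 23 [286. 162.] [0.687 0.225 0.019] 0.028
side 26 [235. 170.] [0.508 0.29  0.025] 0.03
side 24 [236. 189.] [0.466 0.204 0.026] 0.032
side 76 [279. 190.] [0.576 0.102 0.043] 0.06
side 28 [235. 198.] [0.442 0.169 0.027] 0.056
side 30 [228. 199.] [0.42  0.18  0.025] 0.033
47.7 [0.76634827 0.18332285 0.24319148] [ 1.79940554e+02  4.05481945e-02 -1.25540257e+02] [-0.14676933 -0.13686306 -2.32261814] [ 8.36770788e+00  3.50776295e+01  5.27560423e+01  7.04904440e-02
[ 8.36770788e+00  3.50776295e+01  5.27560423e+01  7.04904440e-02
  9.21810348e+01 -1.36089383e+02]
```

{"api": "carry_out", "payload": {"commands": [[[0,0,-0.04],[0,0,0.5],0],[[0,0,-0.05],[0,0,0],0],[[0,0,-0.05],[0,0,0],0],[[0,0,-0.023],[0,0,0],0],[[0,0,-0.007],[0,0,0],0],[[0,0,-0.002],[0,0,0],0],[[0,0,-0.0005],[0,0,0],0],[[-0.0025,0.0017,0],[0,0,0],0],[[-0.0041,0.0029,0],[0,0,0],0],[[-0.0041,0.0029,0],[0,0,0],0],[[-0.0041,0.0029,0],[0,0,0],0],[[-0.0041,0.0029,0],[0,0,0],0],[[-0.0041,0.0029,0],[0,0,0],0],[[-0.0041,0.0029,0],[0,0,0],0],[[-0.0041,0.0029,0],[0,0,0],0],[[-0.0041,0.0029,0],[0,0,0],0],[[-0.0041,0.0029,0],[0,0,0],0],[[-0.0041,0.0029,0],[0,0,0],0],[[-0.0041,0.0029,0],[0,0,0],0]]}}

```text
time_s: 50.08
eef_pos: [0.7186, 0.2169, 0.071]
ee_rot: [180.0, 0.1, -125.0]
wrist_force: [0.3, -0.9, 0.7]
gripper_width: 0.0194
grip_force: 61.0
```

```bash
python3 w.py w14 | egrep '0.[567].. *0.[23]|^[2345]'
```

```text
top 211 [151.  57.] [0.705 0.265 0.474] 0.481
side 37 [282.  38.] [0.699 0.263 0.474] 0.479
side 242 [296.  46.] [0.711 0.209 0.472] 0.478
side 12 [290. 157.] [0.703 0.221 0.036] 0.04
side 24 [272. 161.] [0.645 0.255 0.02 ] 0.028
side 12 [281. 163.] [0.662 0.221 0.029] 0.037
side 26 [235. 170.] [0.508 0.289 0.025] 0.03
50.175 [0.71789116 0.21734103 0.07097773] [ 1.79882136e+02  4.20932721e-02 -1.24940966e+02] [-1.27665848  0.85851293 -0.18449536] [ 1.14789463e+01  3.65947229e+01  7.43428127e+01  1.22445679e-01
```

{"api": "carry_out", "payload": {"commands": [[[-0.0041,0.0029,0],[0,0,0],0],[[-0.0041,0.0029,0],[0,0,0],0],[[-0.0041,0.0029,0],[0,0,0],0],[[-0.0041,0.0029,0],[0,0,0],0],[[-0.0041,0.0029,0],[0,0,0],0],[[-0.0041,0.0029,0],[0,0,0],0],[[-0.0041,0.0029,0],[0,0,0],0],[[-0.0041,0.0029,0],[0,0,0],0],[[-0.0041,0.0029,0],[0,0,0],0],[[-0.0041,0.0029,0],[0,0,0],0],[[-0.0041,0.0029,0],[0,0,0],0],[[-0.0041,0.0029,0],[0,0,0],0],[[-0.0041,0.0029,0],[0,0,0],0],[[-0.0041,0.0029,0],[0,0,0],0],[[-0.0041,0.0029,0],[0,0,0],0],[[-0.0041,0.0029,0],[0,0,0],0],[[-0.0041,0.0029,0],[0,0,0],0]]}}

```text
time_s: 52.3
eef_pos: [0.6488, 0.2662, 0.071]
ee_rot: [180.0, 0.1, -125.0]
wrist_force: [3.2, -0.9, 2.7]
gripper_width: 0.0193
grip_force: 61.3
```

```bash
python3 w.py w15 | egrep '0.[567].. *0.[23]|^[2345]'
```

```text
top 202 [174.  80.] [0.66  0.221 0.475] 0.481
top 207 [122.  94.] [0.631 0.313 0.476] 0.483
side 29 [252.  39.] [0.626 0.31  0.475] 0.479
side 244 [266.  46.] [0.642 0.257 0.472] 0.479
side 11 [266. 159.] [0.627 0.263 0.037] 0.042
side 24 [249. 161.] [0.577 0.305 0.018] 0.024
side 26 [235. 170.] [0.508 0.289 0.025] 0.032
52.4 [0.64821665 0.26661623 0.07098391] [ 1.79888081e+02  4.47169605e-02 -1.24940399e+02] [-0.68272648  0.27724648  3.05185209] [ 1.66149429e+01  3.27251972e+01  8.20115061e+01  1.27088778e-01
```

{"api": "carry_out", "payload": {"commands": [[[-0.0025,0.0017,0],[0,0,0],0],[[-0.0025,0.0017,0],[0,0,0],0],[[-0.0025,0.0017,0],[0,0,0],0],[[-0.0025,0.0017,0],[0,0,0],0],[[-0.0025,0.0017,0],[0,0,0],0],[[-0.0025,0.0017,0],[0,0,0],0],[[0,0,0],[0,0,0],0]]}}

```text
time_s: 53.28
eef_pos: [0.6335, 0.2766, 0.0709]
ee_rot: [179.9, 0.0, -124.9]
wrist_force: [0.7, -0.3, 4.3]
gripper_width: 0.0192
grip_force: 61.5
```

```bash
python3 w.py w16 | egrep '0.[567].. *0.[23]|^[2345]'
```

```text
top 196 [168.  87.] [0.646 0.231 0.475] 0.483
top 202 [116. 102.] [0.616 0.323 0.475] 0.481
side 31 [245.  39.] [0.609 0.319 0.475] 0.479
side 237 [260.  46.] [0.628 0.266 0.472] 0.478
side 22 [253.  58.] [0.572 0.209 0.48 ] 0.498
side 9 [262. 159.] [0.612 0.272 0.037] 0.04
side 21 [249. 161.] [0.576 0.304 0.02 ] 0.026
side 26 [235. 170.] [0.508 0.29  0.024] 0.031
53.375 [0.63353941 0.27655895 0.07096504] [ 1.79893125e+02  4.38988116e-02 -1.24957145e+02] [ 0.81096769 -0.58577102  4.20372326] [ 1.77616551e+01  3.19871144e+01  8.34517803e+01  1.23582744e-01
```

{"api": "carry_out", "payload": {"commands": [[[-0.0016,0.0011,0],[0,0,0],0],[[0.0048,-0.0034,0.0008],[2.87,4.1,0],0],[[0.0043,-0.003,0],[2.87,4.1,0],0],[[0.0038,-0.0027,0],[2.87,4.1,0],0],[[0.0034,-0.0024,0],[2.87,4.1,0],0],[[0,0,0.015],[0,0,0],0],[[0,0,0.025],[0,0,0],0],[[0,0,0.025],[0,0,0],0],[[0,0,0.015],[0,0,0],0],[[0,0,0],[0,0,0],0]]}}

```text
time_s: 54.62
eef_pos: [0.6485, 0.2666, 0.1533]
ee_rot: [160.0, 0.2, -124.9]
wrist_force: [0.0, 1.1, -2.4]
gripper_width: 0.0193
grip_force: 61.1
```

```bash
python3 w.py w17 | egrep '0.[567].. *0.[23]|^[2345]'; python3 -c "
from station import manip
print(manip.state()['joints'])"
```

```text
top 236 [160.  18.] [0.741 0.235 0.545] 0.552
top 300 [162.  69.] [0.651 0.228 0.536] 0.551
top 76 [172.  72.] [0.7   0.237 0.426] 0.453
top 330 [166. 109.] [0.561 0.207 0.579] 0.588
side 41 [300.  14.] [0.739 0.233 0.544] 0.548
side 31 [275.  27.] [0.654 0.225 0.534] 0.542
side 32 [260. 140.] [0.614 0.282 0.118] 0.135
side 62 [247. 141.] [0.58  0.313 0.107] 0.113
side 26 [235. 170.] [0.508 0.29  0.025] 0.032
54.725 [0.64788367 0.26600976 0.15112068] [ 1.59896560e+02 -2.00869466e-03 -1.24948250e+02] [-1.13764181 -0.41444785 -1.63712541] [   9.37433425   36.44621267   66.02731212   13.90407477   92.13703135
[   9.37433425   36.44621267   66.02731212   13.90407477   92.13703135
 -136.94597898]
```

Ball is in the scoop; dump it into the trough.

{"api": "carry_out", "payload": {"commands": [[[-0.0119,0.0083,0],[0,0,0],0],[[-0.0119,0.0083,0],[0,0,0],0],[[-0.0041,0.0029,-0.003],[-2.87,-4.1,0],0],[[-0.0041,0.0029,-0.003],[-2.87,-4.1,0],0],[[-0.0041,0.0029,-0.003],[-2.87,-4.1,0],0],[[-0.0041,0.0029,-0.003],[-2.87,-4.1,0],0],[[-0.0031,0.0022,0.0022],[-1.43,-2.05,0],0],[[-0.0031,0.0022,0.0022],[-1.43,-2.05,0],0],[[-0.0031,0.0022,0.0022],[-1.43,-2.05,0],0],[[-0.0031,0.0022,0.0022],[-1.43,-2.05,0],0],[[-0.0031,0.0022,0.0022],[-1.43,-2.05,0],0],[[-0.0031,0.0022,0.0022],[-1.43,-2.05,0],0],[[-0.0031,0.0022,0.0022],[-1.43,-2.05,0],0],[[-0.0031,0.0022,0.0022],[-1.43,-2.05,0],0],[[-0.0031,0.0022,0.0022],[-1.43,-2.05,0],0],[[-0.0031,0.0022,0.0022],[-1.43,-2.05,0],0],[[-0.0031,0.0022,0.0022],[-1.43,-2.05,0],0],[[-0.0031,0.0022,0.0022],[-1.43,-2.05,0],0],[[0,0,0],[0,0,0],0],[[0,0,0],[0,0,0],0]]}}

```text
time_s: 57.22
eef_pos: [0.5706, 0.3205, 0.1658]
ee_rot: [-150.1, 0.1, -124.9]
wrist_force: [-0.3, -0.9, -1.5]
gripper_width: 0.0194
grip_force: 61.1
```

```bash
python3 s.py s18 side; python3 w.py w18 | egrep '0.[4567].. *0.[1234]|^[2345]'; python3 -c "
from station import manip
print(manip.state()['joints'])"
```

```text
57.275 [-0.06713018 -0.31336278 -2.15601256] [0.57105269 0.32034396 0.16597898] [-1.50116293e+02  7.43036125e-02 -1.24944530e+02] handle t 0.11640879115974492 w -0.04185947049943174
16 t 0.106 w 0.021 z 0.032
19 t 0.057 w -0.007 z 0.033
19 t -0.037 w -0.022 z 0.032
14 t -0.086 w 0.002 z 0.031
12 t -0.081 w -0.022 z 0.031
top 78 [168. 165.] [0.603 0.305 0.11 ] 0.131
top 37 [102. 173.] [0.512 0.375 0.366] 0.38
top 312 [247. 183.] [0.577 0.11  0.04 ] 0.062
top 154 [160. 188.] [0.551 0.327 0.083] 0.134
top 51 [154. 206.] [0.514 0.352 0.027] 0.032
top 55 [176. 208.] [0.509 0.295 0.027] 0.034
top 56 [208. 224.] [0.469 0.208 0.027] 0.034
top 42 [221. 234.] [0.442 0.175 0.028] 0.034
top 45 [216. 242.] [0.421 0.186 0.028] 0.034
side 62 [168.  25.] [0.419 0.397 0.537] 0.565
side 9 [255. 138.] [0.61 0.31 0.11] 0.12
side 9 [237. 152.] [0.54  0.319 0.074] 0.087
side 23 [229. 160.] [0.513 0.347 0.025] 0.032
side 26 [235. 170.] [0.508 0.289 0.025] 0.03
side 23 [236. 189.] [0.466 0.205 0.025] 0.03
side 79 [279. 190.] [0.577 0.103 0.043] 0.058
side 23 [234. 198.] [0.441 0.171 0.025] 0.03
side 27 [227. 199.] [0.419 0.18  0.024] 0.029
57.375 [0.57146009 0.3201611  0.16609729] [-1.50091725e+02  8.51387055e-02 -1.24970284e+02] [-0.47889998 -0.06489654 -1.09321617] [ 38.45355195  22.47999155  93.14828317 -33.57235885  59.71539996
[ 38.45355195  22.47999155  93.14828317 -33.57235885  59.71539996
 -90.44199879]
```

{"api": "carry_out", "payload": {"commands": [[[0,0,0.012],[2.87,4.1,0],0],[[0,0,0.012],[2.87,4.1,0],0],[[0,0,0.012],[2.87,4.1,0],0],[[0,0,0.012],[2.87,4.1,0],0],[[0,0,0.012],[2.87,4.1,0],0],[[0,0,0.012],[2.87,4.1,0],0],[[-0.01,-0.007,0],[0,0,-9],0],[[-0.01,-0.007,0],[0,0,-9],0],[[-0.01,-0.007,0],[0,0,-9],0],[[-0.01,-0.007,0],[0,0,-9],0],[[-0.01,-0.007,0],[0,0,-9],0],[[-0.01,-0.007,0],[0,0,-9],0],[[-0.01,-0.007,0],[0,0,-9],0],[[-0.01,-0.007,0],[0,0,-9],0],[[-0.01,-0.007,0],[0,0,-9],0],[[-0.01,-0.007,0],[0,0,-9],0],[[0,0,0],[0,0,0],0],[[0,0,0],[0,0,0],0]]}}

```text
time_s: 59.62
eef_pos: [0.472, 0.2504, 0.2383]
ee_rot: [179.9, 0.1, 145.1]
wrist_force: [-0.7, 0.1, -2.1]
gripper_width: 0.0193
grip_force: 61.2
```

```bash
python3 s.py s19 side
```

```text
59.675 [-0.41120733  0.38425367 -1.43627973] [0.47200593 0.25049167 0.23816769] [1.79868770e+02 1.22194708e-01 1.45111972e+02] handle t 0.0023725784817081328 w -0.000787635349461683
17 t 0.107 w 0.021 z 0.030
19 t 0.056 w -0.008 z 0.030
18 t -0.038 w -0.022 z 0.031
22 t -0.078 w -0.022 z 0.032
23 t -0.084 w 0.002 z 0.033
```

{"api": "carry_out", "payload": {"commands": [[[0,0,0],[-4.1,2.87,0],0],[[0,0,0],[-4.1,2.87,0],0],[[0,0,0],[-4.1,2.87,0],0],[[0,0,0],[-4.1,2.87,0],0],[[0,0,0],[-4.1,2.87,0],0],[[0,0,-0.04],[0,0,0],0],[[0,0,-0.05],[0,0,0],0],[[0,0,-0.03],[0,0,0],0],[[0,0,-0.012],[0,0,0],0],[[0,0,-0.004],[0,0,0],0],[[0,0,-0.0005],[0,0,0],0],[[0.0029,0.0041,0],[0,0,0],0],[[0.0029,0.0041,0],[0,0,0],0],[[0.0029,0.0041,0],[0,0,0],0],[[0.0029,0.0041,0],[0,0,0],0],[[0.0029,0.0041,0],[0,0,0],0],[[0.0029,0.0041,0],[0,0,0],0],[[0.0029,0.0041,0],[0,0,0],0],[[0.0029,0.0041,0],[0,0,0],0],[[0.0029,0.0041,0],[0,0,0],0]]}}

```text
time_s: 62.18
eef_pos: [0.4976, 0.2876, 0.1015]
ee_rot: [-155.1, 0.1, 145.1]
wrist_force: [0.6, -0.3, -1.6]
gripper_width: 0.0192
grip_force: 61.2
```

```bash
python3 s.py s20 side;python3 s.py s20t top
```

```text
62.225 [-0.30787149  0.38698482 -1.18801994] [0.49808981 0.28816484 0.10134486] [-1.55133975e+02  8.45993269e-02  1.45074621e+02] handle t 0.048196156288148245 w -0.0005462187313331514
9 t 0.090 w -0.008 z 0.030
10 t -0.041 w -0.023 z 0.031
23 t -0.083 w 0.002 z 0.030
14 t -0.081 w -0.021 z 0.028
62.275 [-0.48892602 -0.01324249 -1.52357454] [0.49782316 0.28783288 0.10141313] [-1.55106129e+02  8.42417561e-02  1.45080812e+02] handle t 0.04777125879984919 w -0.0005181906337850158
51 t 0.061 w -0.022 z 0.072
40 t 0.111 w 0.024 z 0.032
67 t 0.063 w 0.021 z 0.070
25 t 0.013 w 0.022 z 0.048
26 t -0.036 w -0.022 z 0.034
27 t -0.076 w -0.020 z 0.034
52 t -0.079 w 0.003 z 0.033
```

{"api": "carry_out", "payload": {"commands": [[[-0.0047,-0.0067,-0.0035],[4.1,-2.87,0],0],[[-0.0045,-0.0064,-0.0041],[4.1,-2.87,0],0],[[-0.0042,-0.0061,-0.0048],[4.1,-2.87,0],0],[[-0.004,-0.0057,-0.0054],[4.1,-2.87,0],0],[[-0.0037,-0.0053,-0.006],[4.1,-2.87,0],0],[[0.0029,0.0041,-0.001],[0,0,0],0],[[0.0029,0.0041,0],[0,0,0],0],[[0.0029,0.0041,0],[0,0,0],0],[[0.0029,0.0041,0],[0,0,0],0],[[0.0029,0.0041,0],[0,0,0],0],[[0.0029,0.0041,0],[0,0,0],0],[[0.0029,0.0041,0],[0,0,0],0],[[0.0029,0.0041,0],[0,0,0],0],[[0.0029,0.0041,0],[0,0,0],0],[[0,0,0],[0,0,0],0]]}}

```text
time_s: 64.15
eef_pos: [0.5029, 0.2947, 0.0769]
ee_rot: [179.8, 0.1, 145.0]
wrist_force: [-0.5, -0.7, 4.6]
gripper_width: 0.0195
grip_force: 62.1
```

```bash
python3 s.py s21 side;python3 s.py s21t top
```

```text
64.2 [-0.47798297 -0.62920651  4.53180782] [0.50286237 0.29460565 0.07693319] [1.79830282e+02 1.02858858e-01 1.45022109e+02] handle t 0.05621000753745574 w -0.0007614550525785677
12 t 0.123 w -0.007 z 0.033
10 t -0.042 w -0.023 z 0.029
23 t -0.083 w 0.002 z 0.030
12 t -0.081 w -0.022 z 0.030
64.25 [ 0.07141094 -0.14147343  5.07116471] [0.50285842 0.29458895 0.07691249] [1.79823652e+02 1.04289053e-01 1.45019583e+02] handle t 0.056194055223456434 w -0.0007677938126169105
23 t -0.035 w -0.022 z 0.033
25 t -0.076 w -0.020 z 0.035
51 t -0.079 w 0.003 z 0.033
```

{"api": "carry_out", "payload": {"commands": [[[0.0012,0.0016,0],[0,0,0],0],[[0.0014,0.002,0.0006],[4.1,-2.87,0],0],[[0.0014,0.002,0.0004],[4.1,-2.87,0],0],[[0.0014,0.002,0],[4.1,-2.87,0],0],[[0.001,0.0014,0],[4.1,-2.87,0],0],[[0,0,0],[0,0,0],0],[[-0.0029,-0.0041,0.008],[0,0,0],0],[[-0.0029,-0.0041,0.015],[0,0,0],0],[[0,0,0.02],[0,0,0],0],[[0,0,0.03],[0,0,0],0],[[0,0,0.03],[0,0,0],0],[[0,0,0.03],[0,0,0],0],[[0,0,0],[0,0,0],0]]}}

```text
time_s: 65.88
eef_pos: [0.5052, 0.2955, 0.2149]
ee_rot: [159.6, 0.4, 145.0]
wrist_force: [0.7, -0.3, -1.9]
gripper_width: 0.0193
grip_force: 61.3
```

```bash
python3 s.py s22 side; python3 w.py w22 | egrep '0.[4567].. *0.[234]|^[23456]'
```

```text
65.925 [ 0.12663047 -0.77861717 -2.14697954] [0.50361559 0.29498137 0.2124078 ] [159.77062907   0.23925494 145.01951129] handle t 0.05694983907559765 w -0.0011629833536289796
9 t -0.041 w -0.022 z 0.029
20 t -0.084 w 0.003 z 0.031
13 t -0.081 w -0.022 z 0.032
top 22 [129. 186.] [0.498 0.335 0.322] 0.588
side 44 [190.  24.] [0.421 0.229 0.604] 0.607
side 66 [234. 127.] [0.548 0.34  0.169] 0.189
side 20 [236. 189.] [0.465 0.204 0.024] 0.031
66.025 [0.50194881 0.29448659 0.20964147] [1.60011682e+02 3.18200981e-02 1.45020092e+02] [-0.12156585  0.6366254  -2.74569105] [ 15.63470854   8.65417923 102.32250016  15.46012551  54.30847469
```

{"api": "carry_out", "payload": {"commands": [[[0,-0.01,0.005],[0,0,-1.5],0],[[0,-0.02,0],[0,0,-3],0],[[0,-0.027,0],[0,0,-3.5],0],[[0,-0.027,0],[0,0,-3.5],0],[[0,-0.027,0],[0,0,-3.5],0],[[0,-0.027,0],[0,0,-3.5],0],[[0,-0.027,0],[0,0,-3.5],0],[[0,-0.027,0],[0,0,-3.5],0],[[0,-0.027,0],[0,0,-3.5],0],[[0,-0.027,0],[0,0,-3.5],0],[[0,-0.027,0],[0,0,-3.5],0],[[0,-0.027,0],[0,0,-3.5],0],[[0,-0.027,0],[0,0,-3.5],0],[[0,-0.027,0],[0,0,-3.5],0],[[0,-0.027,0],[0,0,-3.5],0],[[0,-0.02,0],[0,0,-3],0],[[0,-0.015,0],[0,0,-2],0],[[0,-0.008,0],[0,0,0],0],[[0,0,0],[0,0,0],0]]}}

```text
time_s: 68.4
eef_pos: [0.503, -0.1294, 0.2156]
ee_rot: [159.9, 0.1, 90.0]
wrist_force: [0.0, 0.2, -1.7]
gripper_width: 0.0193
grip_force: 61.2
```

```bash
python3 w.py w23 | egrep '0.[4567].. *-?0.[01234]|^[23456]'
python3 - <<'E'
from m import *
im,d,p=cloud('side');z=p[...,2];m=near(p,(.633,-.13),.1);print('rim',circ(p[m&(z>.115)&(z<.125)&(im[...,2]<120)]))
E
```

```text
top 328 [267. 113.] [0.765 0.059 0.061] 0.07
top 247 [333. 151.] [ 0.652 -0.111  0.091] 0.17
top 62 [350. 149.] [ 0.657 -0.157  0.09 ] 0.103
top 352 [247. 183.] [0.576 0.11  0.04 ] 0.06
top 62 [208. 224.] [0.469 0.208 0.026] 0.034
top 130 [218. 238.] [0.432 0.181 0.026] 0.037
side 154 [332. 175.] [0.763 0.049 0.057] 0.067
side 23 [236. 189.] [0.467 0.205 0.025] 0.03
side 27 [235. 198.] [0.442 0.17  0.027] 0.055
side 27 [228. 198.] [0.421 0.181 0.025] 0.031
side 234 [319. 212.] [ 0.564 -0.132  0.173] 0.202
side 102 [347. 217.] [ 0.665 -0.142  0.09 ] 0.099
side 37 [331. 223.] [ 0.611 -0.135  0.091] 0.097
side 300 [333. 240.] [ 0.615 -0.148  0.018] 0.103
68.5 [ 0.50285272 -0.12877532  0.21559221] [1.59909740e+02 5.71537808e-02 9.00129452e+01] [-1.26351604  0.06249843 -2.20919474] [-28.80575519   1.98752109 109.15308076  12.11983455  51.69582755
rim (np.float64(0.635891497139113), np.float64(-0.1301313201872185), np.float64(0.07177032819722755))
```

{"api": "carry_out", "payload": {"commands": [[[0.0025,0,-0.0064],[0,5,0],0],[[0.0025,0,-0.0064],[0,5,0],0],[[0.0058,0,0.006],[0,5,0],0],[[0.0058,0,0.006],[0,5,0],0],[[0.0034,0,0.0022],[0,2.5,0],0],[[0.0034,0,0.0022],[0,2.5,0],0],[[0.0034,0,0.0022],[0,2.5,0],0],[[0.0034,0,0.0022],[0,2.5,0],0],[[0.0038,0,0.002],[0,2.5,0],0],[[0.0038,0,0.002],[0,2.5,0],0],[[0.0038,0,0.002],[0,2.5,0],0],[[0.0038,0,0.002],[0,2.5,0],0],[[0.0042,0,0.0016],[0,2.5,0],0],[[0.0042,0,0.0016],[0,2.5,0],0],[[0.0042,0,0.0016],[0,2.5,0],0],[[0.0042,0,0.0016],[0,2.5,0],0],[[0,0,0],[0,0,0],0],[[0,0,0],[0,0,0],0]]}}

```text
time_s: 70.8
eef_pos: [0.5654, -0.1288, 0.238]
ee_rot: [-150.2, 0.1, 90.1]
wrist_force: [0.8, -0.2, -1.3]
gripper_width: 0.0194
grip_force: 61.3
```

{"api": "carry_out", "payload": {"commands": [[[-0.015,0,0.002],[0,-5,0],0],[[-0.02,0,0],[0,-5,0],0],[[-0.02,0,0],[0,-5,0],0],[[-0.02,0,0],[0,-5,0],0],[[-0.02,0,0],[0,-5,0],0],[[-0.02,0,0],[0,-5,0],0],[[0.0043,0.0329,0],[0,0,-9.6],0],[[0.0043,0.0329,0],[0,0,-9.6],0],[[0.0043,0.0329,0],[0,0,-9.6],0],[[0.0043,0.0329,0],[0,0,-9.6],0],[[0.0043,0.0329,0],[0,0,-9.6],0],[[0.0043,0.0329,0],[0,0,-9.6],0],[[0.0043,0.0329,0],[0,0,-9.6],0],[[0.0043,0.0329,0],[0,0,-9.6],0],[[0.0043,0.0329,0],[0,0,-9.6],0],[[0.0043,0.0329,0],[0,0,-9.6],0],[[0.0043,0.0329,0],[0,0,-9.6],0],[[0.0043,0.0329,0],[0,0,-9.6],0],[[0.0043,0.0329,0],[0,0,-9.6],0],[[0,0,0],[0,0,0],0]]}}

```text
time_s: 73.3
eef_pos: [0.5055, 0.3003, 0.2404]
ee_rot: [180.0, 0.1, -34.6]
wrist_force: [0.2, -2.2, -1.9]
gripper_width: 0.0195
grip_force: 61.3
```

```bash
python3 s.py s24 side; python3 w.py w24 | egrep '0.[4567].. *-?0.[01234]|^[234567]'; python3 -c "
from station import manip
print(manip.state()['joints'])"
```

```text
73.35 [-0.39594469  0.2887725  -0.59577836] [0.50525879 0.29882385 0.24034286] [ 1.79867348e+02  7.93997926e-02 -3.46188474e+01] handle t 0.06104013948231598 w -0.00030504182691339435
17 t -0.038 w -0.023 z 0.032
21 t -0.078 w -0.021 z 0.032
23 t -0.083 w 0.002 z 0.033
top 292 [121. 115.] [0.524 0.257 0.645] 0.651
top 298 [267. 112.] [0.765 0.059 0.062] 0.07
top 291 [ 57. 140.] [0.485 0.345 0.645] 0.65
top 267 [336. 150.] [ 0.655 -0.12   0.092] 0.101
top 52 [350. 157.] [ 0.634 -0.156  0.092] 0.097
top 59 [340. 166.] [ 0.612 -0.129  0.091] 0.099
top 60 [330. 169.] [ 0.604 -0.103  0.092] 0.098
top 299 [247. 183.] [0.577 0.11  0.041] 0.063
top 40 [173. 192.] [0.519 0.275 0.175] 0.212
top 32 [188. 205.] [0.49  0.238 0.165] 0.178
top 117 [180. 218.] [0.457 0.256 0.172] 0.182
top 56 [208. 224.] [0.47  0.209 0.027] 0.034
top 119 [218. 238.] [0.433 0.181 0.027] 0.036
side 45 [198.  13.] [0.441 0.217 0.629] 0.638
side 32 [223. 150.] [0.459 0.252 0.171] 0.173
side 163 [333. 176.] [0.762 0.047 0.055] 0.069
side 24 [236. 189.] [0.466 0.204 0.025] 0.031
side 80 [279. 190.] [0.577 0.103 0.042] 0.056
side 31 [228. 199.] [0.421 0.181 0.024] 0.031
side 26 [235. 197.] [0.442 0.172 0.026] 0.031
side 143 [346. 219.] [ 0.658 -0.147  0.09 ] 0.098
side 68 [326. 216.] [ 0.615 -0.102  0.09 ] 0.097
side 9 [333. 214.] [ 0.639 -0.107  0.09 ] 0.094
side 39 [331. 224.] [ 0.611 -0.135  0.09 ] 0.096
side 315 [333. 240.] [ 0.616 -0.149  0.018] 0.103
73.45 [0.50539108 0.29769849 0.24038677] [ 1.79849406e+02  6.99314474e-02 -3.47205950e+01] [ 0.09035024 -0.71613705 -1.80920576] [ 2.37170128e+01  1.66260746e+01  8.37546370e+01 -1.95485131e-02
[ 2.37170128e+01  1.66260746e+01  8.37546370e+01 -1.95485131e-02
  7.97842098e+01  1.48441011e+02]
```

{"api": "carry_out", "payload": {"commands": [[[0,0,-0.04],[0,0,0],0],[[0,0,-0.05],[0,0,0],0],[[0,0,-0.05],[0,0,0],0],[[0,0,-0.017],[0,0,0],0],[[0,0,-0.005],[0,0,0],0],[[0,0,-0.0015],[0,0,0],0],[[0,0,-0.0003],[0,0,0],0],[[-0.0029,-0.0041,0],[0,0,0],0],[[-0.0029,-0.0041,0],[0,0,0],0],[[-0.0029,-0.0041,0],[0,0,0],0],[[-0.0029,-0.0041,0],[0,0,0],0],[[-0.0029,-0.0041,0],[0,0,0],0],[[-0.0029,-0.0041,0],[0,0,0],0],[[-0.0029,-0.0041,0],[0,0,0],0],[[-0.0029,-0.0041,0],[0,0,0],0],[[-0.0029,-0.0041,0],[0,0,0],0],[[-0.0029,-0.0041,0],[0,0,0],0],[[-0.0029,-0.0041,0],[0,0,0],0],[[-0.0029,-0.0041,0],[0,0,0],0],[[-0.0029,-0.0041,0],[0,0,0],0]]}}

```text
time_s: 75.95
eef_pos: [0.4691, 0.2455, 0.0769]
ee_rot: [-180.0, 0.0, -34.8]
wrist_force: [2.6, 2.0, 4.3]
gripper_width: 0.0193
grip_force: 62.1
```

{"api": "carry_out", "payload": {"commands": [[[-0.0029,-0.0041,0],[0,0,0],0],[[-0.0029,-0.0041,0],[0,0,0],0],[[-0.0029,-0.0041,0],[0,0,0],0],[[-0.0029,-0.0041,0],[0,0,0],0],[[-0.0029,-0.0041,0],[0,0,0],0],[[-0.0029,-0.0041,0],[0,0,0],0],[[-0.0029,-0.0041,0],[0,0,0],0],[[-0.0029,-0.0041,0],[0,0,0],0],[[-0.0029,-0.0041,0],[0,0,0],0],[[0,0,0],[0,0,0],0]]}}

```text
time_s: 77.2
eef_pos: [0.4426, 0.2081, 0.0769]
ee_rot: [179.9, 0.0, -34.8]
wrist_force: [2.0, 2.1, 6.9]
gripper_width: 0.019
grip_force: 62.5
```

```bash
python3 s.py s25 side; python3 s.py s25t top
```

```text
77.25 [1.65628067 0.92187458 7.27493303] [0.44262977 0.20808238 0.07688751] [ 1.79934355e+02  3.41524428e-02 -3.47768029e+01] handle t -0.049219278937477955 w -0.0010486565045025702
7 t -0.063 w -0.021 z 0.046
16 t -0.100 w -0.002 z 0.033
18 t -0.128 w 0.017 z 0.033
77.3 [-0.01529654  0.66928544  7.29193584] [0.44263322 0.20806928 0.07689403] [ 1.79930158e+02  3.37347567e-02 -3.47745328e+01] handle t -0.049228026622957735 w -0.001058994573404047
7 t -0.080 w -0.026 z 0.042
9 t -0.061 w 0.024 z 0.047
19 t -0.100 w -0.001 z 0.035
34 t -0.128 w -0.010 z 0.036
58 t -0.126 w 0.018 z 0.036
```

{"api": "carry_out", "payload": {"commands": [[[-0.0023,-0.0033,0],[0,0,0],0],[[-0.0023,-0.0033,0],[0,0,0],0],[[-0.0014,-0.002,0.0006],[-4.1,2.87,0],0],[[-0.0014,-0.002,0.0004],[-4.1,2.87,0],0],[[-0.0014,-0.002,0],[-4.1,2.87,0],0],[[-0.001,-0.0014,0],[-4.1,2.87,0],0],[[0,0,0],[0,0,0],0],[[0.0029,0.0041,0.008],[0,0,0],0],[[0.0029,0.0041,0.015],[0,0,0],0],[[0,0,0.02],[0,0,0],0],[[0,0,0.03],[0,0,0],0],[[0,0,0.03],[0,0,0],0],[[0,0,0.03],[0,0,0],0],[[0,0,0],[0,0,0],0]]}}

```text
time_s: 79.05
eef_pos: [0.4391, 0.2026, 0.2126]
ee_rot: [160.2, -0.0, -34.8]
wrist_force: [0.6, 0.1, -3.1]
gripper_width: 0.0193
grip_force: 61.3
```

```bash
python3 s.py s26 side; python3 w.py w26 | egrep '0.[34567].. *-?0.[01234]|^[234567]'; python3 -c "
from station import manip
print(manip.state()['joints'])"
```

```text
79.1 [-0.4651544  -0.74685073 -2.62017823] [0.43826917 0.20238412 0.21094717] [ 1.60032205e+02  1.05772509e-01 -3.48440576e+01] handle t -0.056388535060152525 w -0.0007449683557908017
top 298 [267. 112.] [0.765 0.059 0.062] 0.071
top 238 [ 68. 154.] [0.484 0.353 0.585] 0.592
top 268 [336. 150.] [ 0.655 -0.12   0.092] 0.101
top 52 [350. 157.] [ 0.634 -0.156  0.092] 0.098
top 58 [340. 166.] [ 0.612 -0.129  0.092] 0.102
top 60 [330. 169.] [ 0.604 -0.103  0.092] 0.099
top 299 [247. 183.] [0.577 0.11  0.041] 0.061
top 378 [ 91. 206.] [0.404 0.311 0.582] 0.599
top 181 [213. 243.] [0.401 0.175 0.177] 0.199
top 312 [ 95. 255.] [0.324 0.28  0.635] 0.642
top 52 [228. 238.] [0.41  0.142 0.184] 0.189
top 157 [227. 252.] [0.381 0.145 0.164] 0.175
side 265 [141.   9.] [0.31  0.193 0.678] 0.723
side 23 [192.   9.] [0.475 0.347 0.583] 0.586
side 201 [208.  11.] [0.5   0.299 0.59 ] 0.603
side 31 [202.  25.] [0.448 0.227 0.595] 0.606
side 164 [332. 176.] [0.762 0.047 0.055] 0.068
side 38 [216. 173.] [0.393 0.17  0.173] 0.181
side 50 [224. 174.] [0.41  0.145 0.178] 0.186
side 40 [217. 182.] [0.38  0.143 0.165] 0.17
side 77 [279. 190.] [0.576 0.103 0.043] 0.057
side 139 [346. 219.] [ 0.657 -0.147  0.09 ] 0.098
side 70 [326. 216.] [ 0.615 -0.102  0.09 ] 0.099
side 9 [333. 214.] [ 0.64  -0.107  0.09 ] 0.096
side 39 [331. 224.] [ 0.611 -0.135  0.09 ] 0.096
side 315 [333. 240.] [ 0.615 -0.149  0.018] 0.105
79.2 [0.43736842 0.20206787 0.20937562] [159.81360084   0.22896396 -34.83427071] [ 0.05293865  0.18240524 -1.83498359] [ 24.11919046  19.00777824  87.96294223 -10.06490764  90.61119227
[ 24.11919046  19.00777824  87.96294223 -10.06490764  90.61119227
 150.36541571]
```

{"api": "carry_out", "payload": {"commands": [[[0.002,-0.01,0.005],[0,0,3],0],[[0.004,-0.02,0],[0,0,7],0],[[0.004,-0.02,0],[0,0,7],0],[[0.004,-0.02,0],[0,0,7],0],[[0.004,-0.02,0],[0,0,7],0],[[0.004,-0.02,0],[0,0,7],0],[[0.004,-0.02,0],[0,0,7],0],[[0.004,-0.02,0],[0,0,7],0],[[0.004,-0.02,0],[0,0,7],0],[[0.004,-0.02,0],[0,0,7],0],[[0.004,-0.02,0],[0,0,7],0],[[0.004,-0.02,0],[0,0,7],0],[[0.004,-0.02,0],[0,0,7],0],[[0.004,-0.02,0],[0,0,7],0],[[0.004,-0.02,0],[0,0,7],0],[[0.004,-0.02,0],[0,0,7],0],[[0.004,-0.02,0],[0,0,7],0],[[0,-0.001,0],[0,0,7],0],[[0,0,0],[0,0,3],0],[[0,0,0],[0,0,0],0]]}}

```text
time_s: 81.7
eef_pos: [0.5026, -0.1284, 0.2131]
ee_rot: [160.1, 0.0, 90.1]
wrist_force: [0.1, 0.1, -3.4]
gripper_width: 0.0192
grip_force: 61.3
```

```bash
python3 s.py s27 top; python3 w.py w27 | egrep '0.[34567].. *-?0.[01234]|^[2345678]'
```

```text
81.75 [-0.11390259 -0.74933347 -1.97185203] [ 0.50289242 -0.12821847  0.21349547] [1.60090804e+02 6.18659937e-02 9.01102080e+01] handle t -0.2901502765384112 w -0.2433179801685038
top 326 [267. 113.] [0.765 0.059 0.062] 0.071
top 362 [339. 151.] [ 0.652 -0.127  0.091] 0.173
top 352 [247. 183.] [0.576 0.11  0.039] 0.06
top 18 [244. 251.] [0.4   0.115 0.025] 0.029
top 27 [245. 255.] [0.388 0.109 0.035] 0.072
side 68 [206.  91.] [ 0.328 -0.047  0.608] 0.623
side 94 [250.  93.] [ 0.396 -0.093  0.605] 0.609
side 122 [248. 133.] [ 0.345 -0.172  0.586] 0.59
side 150 [332. 175.] [0.763 0.05  0.058] 0.067
side 145 [323. 209.] [ 0.579 -0.128  0.173] 0.197
side 85 [313. 216.] [ 0.54  -0.134  0.176] 0.192
side 100 [347. 217.] [ 0.666 -0.142  0.09 ] 0.097
side 35 [331. 223.] [ 0.611 -0.134  0.09 ] 0.096
side 30 [342. 226.] [ 0.632 -0.162  0.091] 0.096
side 296 [333. 240.] [ 0.615 -0.148  0.018] 0.102
81.85 [ 0.50349716 -0.1279767   0.21428392] [1.59996699e+02 1.06831291e-01 9.01727351e+01] [-0.74304239 -0.33292061 -1.84917429] [-28.62875155   2.12182809 109.18357197  12.0286552   51.57592437
```

{"api": "carry_out", "payload": {"commands": [[[0.0025,-0.001,-0.0064],[0,5,0],0],[[0.0025,0,-0.0064],[0,5,0],0],[[0.0058,0,0.006],[0,5,0],0],[[0.0058,0,0.006],[0,5,0],0],[[0.0034,0,0.0022],[0,2.5,0],0],[[0.0034,0,0.0022],[0,2.5,0],0],[[0.0034,0,0.0022],[0,2.5,0],0],[[0.0034,0,0.0022],[0,2.5,0],0],[[0.0038,0,0.002],[0,2.5,0],0],[[0.0038,0,0.002],[0,2.5,0],0],[[0.0038,0,0.002],[0,2.5,0],0],[[0.0038,0,0.002],[0,2.5,0],0],[[0.0042,0,0.0016],[0,2.5,0],0],[[0.0042,0,0.0016],[0,2.5,0],0],[[0.0042,0,0.0016],[0,2.5,0],0],[[0.0042,0,0.0016],[0,2.5,0],0],[[0,0,0],[0,0,0],0],[[0,0,0],[0,0,0],0]]}}

```text
time_s: 84.1
eef_pos: [0.5666, -0.1292, 0.2375]
ee_rot: [-150.2, -0.0, 90.3]
wrist_force: [-1.3, -0.0, -2.0]
gripper_width: 0.0195
grip_force: 61.4
```

{"api": "carry_out", "payload": {"commands": [[[-0.015,0,0.002],[0,-5,0],0],[[-0.02,0,0],[0,-5,0],0],[[-0.02,0,0],[0,-5,0],0],[[-0.02,0,0],[0,-5,0],0],[[-0.02,0,0],[0,-5,0],0],[[-0.02,0,0],[0,-5,0],0],[[0,0.025,0],[0,0,6],0],[[0,0.025,0],[0,0,7],0],[[0,0.025,0],[0,0,7],0],[[0,0.025,0],[0,0,7],0],[[0,0.015,0],[0,0,7],0],[[0,0.008,0],[0,0,6.5],0],[[0,0,0],[0,0,0],0],[[0,0,0],[0,0,0],0]]}}

```text
time_s: 85.85
eef_pos: [0.451, -0.0068, 0.24]
ee_rot: [179.9, 0.1, 130.6]
wrist_force: [-0.2, -0.7, -2.4]
gripper_width: 0.0191
grip_force: 61.4
```

```bash
python3 s.py s28 side|head -4; python3 w.py w28 | egrep '0.[34567].. *-?0.[01234]|^[2345678]'
python3 - <<'E'
from m import *
# mat centre: ray-cast pixel corners centre from top and side (z=.004)
def ray(n,u,v,h):
    c=manip.get_calibration(n);f=210/np.tan(np.radians(c['fov_y']/2));d=rot(c['orientation'])@np.array([(u-c['cx'])/f,-(v-c['cy'])/f,-1]);o=np.array(c['position']);return o+d*(h-o[2])/d[2]
print(ray('top',282.5,231.5,.004), [ray('top',110+a/4,150+b/4,.004)[:2].round(4) for a,b in((596,232),(775,226),(786,418),(604,428))])
s=[(378,388),(465,485),(328,571),(243,466)]
q=[ray('side',180+a*150/640,120+b*140/600,.004)[:2] for a,b in s];print(np.mean(q,0),np.round(q,4))
a=cv2.imread('pics/w28side.png');b=cv2.imread('pics/w28top.png')
cv2.imwrite('pics/w28c.png',cv2.vconcat([cv2.hconcat([cv2.resize(a[90:290,170:420],(400,320)),cv2.resize(b[110:290,240:440],(400,320))]),cv2.resize(b[120:260,100:500],(800,280))]))
E
```

```text
85.9 [-0.44682881 -1.35409996 -1.92843862] [ 0.45115631 -0.00686579  0.23992641] [1.79872081e+02 1.16667397e-01 1.30631653e+02] handle t -0.22041399079743798 w -0.13132786883541978
top 310 [267. 112.] [0.765 0.059 0.062] 0.071
top 323 [247. 183.] [0.575 0.11  0.045] 0.612
top 240 [275. 211.] [0.463 0.033 0.242] 0.624
top 62 [286. 229.] [0.435 0.008 0.172] 0.177
side 69 [240.  36.] [0.454 0.041 0.643] 0.647
side 66 [199.  49.] [0.368 0.055 0.635] 0.646
side 91 [213.  73.] [ 0.35  -0.04   0.635] 0.645
side 164 [332. 176.] [0.762 0.047 0.055] 0.067
side 72 [270. 188.] [0.495 0.021 0.176] 0.209
side 39 [282. 190.] [0.581 0.09  0.053] 0.177
side 64 [329. 213.] [ 0.626 -0.105  0.097] 0.108
side 174 [345. 220.] [ 0.653 -0.151  0.093] 0.11
side 77 [324. 221.] [ 0.599 -0.116  0.09 ] 0.098
side 38 [333. 226.] [ 0.61  -0.146  0.09 ] 0.097
side 308 [333. 240.] [ 0.616 -0.148  0.018] 0.104
86.0 [ 0.4513587  -0.00689135  0.23979996] [1.79872596e+02 9.98481400e-02 1.30649539e+02] [ 0.40923417  0.40938889 -2.04890199] [-9.74665850e+00  4.63527391e+00  9.93156917e+01  3.55841369e-02
[0.45446499 0.01390383 0.004     ] [array([0.5172, 0.0775]), array([ 0.5229, -0.0424]), array([ 0.3942, -0.0498]), array([0.3861, 0.0697])]
[0.45602808 0.0116193 ] [[ 0.5166  0.0738]
 [ 0.5213 -0.0424]
 [ 0.3958 -0.0509]
 [ 0.3904  0.066 ]]
```

View pics/w28c.png

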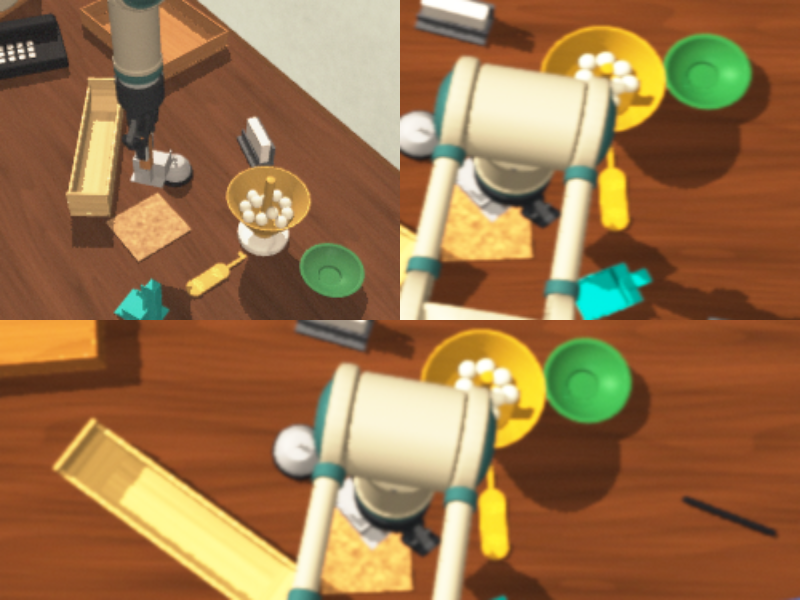

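Trough empty, all sweets in the bowl; the mat (crop ~(150,225)) is centred at (0.455, 0.0125). Set the scoop down.

{"api": "carry_out", "payload": {"commands": [[[-0.0203,-0.0008,-0.02],[0,0,0],0],[[0,0,-0.04],[0,0,0],0],[[0,0,-0.05],[0,0,0],0],[[0,0,-0.035],[0,0,0],0],[[0,0,-0.013],[0,0,0],0],[[0,0,-0.005],[0,0,0],0],[[0,0,-0.0015],[0,0,0],0],[[0,0,0],[0,0,0],0]]}}

```text
time_s: 87.0
eef_pos: [0.4322, -0.0075, 0.0762]
ee_rot: [179.8, 0.2, 130.7]
wrist_force: [0.0, -0.5, -0.7]
gripper_width: 0.0192
grip_force: 61.3
```

{"api": "carry_out", "payload": {"commands": [[[0,0,-0.001],[0,0,0],0],[[0,0,-0.0005],[0,0,0],0],[[0,0,0],[0,0,0],0.4],[[0,0,0],[0,0,0],1],[[0,0,0],[0,0,0],1],[[0,0,0],[0,0,0],1],[[0,0,0],[0,0,0],1],[[0,0,0],[0,0,0],1],[[0,0,0.01],[0,0,0],1],[[0,0,0.03],[0,0,0],1],[[0,0,0.05],[0,0,0],1],[[0,0,0.05],[0,0,0],1],[[0,0,0.04],[0,0,0],1],[[-0.02,0.05,0.02],[0,0,0],1],[[-0.02,0.055,0],[0,0,0],1],[[-0.02,0.055,0],[0,0,0],1],[[-0.02,0.055,0],[0,0,0],1],[[0,0.055,0],[0,0,0],1],[[0,0,0],[0,0,0],1]]}}

```text
time_s: 89.38
eef_pos: [0.3506, 0.2659, 0.2744]
ee_rot: [179.8, 0.0, 131.1]
wrist_force: [-0.2, 0.1, -0.0]
gripper_width: 0.0856
grip_force: 0.0
```

```bash
python3 w.py w29 | egrep '0.[34567].. *-?0.[01234]|^[2345678]'
python3 - <<'E'
from m import *
np.set_printoptions(precision=4,suppress=True)
for n in('top','side'):
    im,d,p=cloud(n);z=p[...,2]
    q=p[near(p,(.43,-.005),.06)&(z>.115)&(z<.14)];print(n,'sc handle',len(q),q.mean(0),q[:,2].max())
    P,I=p,im
    q=P[near(P,(.44,.01),.1)&(z>.001)&(z<.016)&(np.ptp(I.astype(int),-1)<60)];print('floor',cv2.minAreaRect(q[:,:2].astype(np.float32)*1000))
    m=near(p,(.633,-.13),.1);q=p[m&(z>.115)&(z<.125)];print('rim',circ(q),'htop',np.sort(z[near(p,(.633,-.13),.02)])[-15:].mean())
E
```

```text
top 304 [267. 112.] [0.765 0.059 0.062] 0.073
top 324 [247. 183.] [0.576 0.11  0.04 ] 0.06
top 53 [290. 222.] [ 0.475 -0.004  0.029] 0.124
top 65 [278. 236.] [0.437 0.027 0.033] 0.127
side 57 [153.   1.] [0.346 0.229 0.674] 0.678
side 164 [332. 176.] [0.762 0.047 0.055] 0.07
side 83 [278. 190.] [0.576 0.103 0.042] 0.057
side 65 [329. 213.] [ 0.626 -0.105  0.097] 0.106
side 175 [346. 220.] [ 0.653 -0.151  0.093] 0.109
side 79 [324. 221.] [ 0.599 -0.116  0.089] 0.097
side 38 [333. 226.] [ 0.61  -0.146  0.09 ] 0.095
side 313 [333. 240.] [ 0.615 -0.148  0.018] 0.108
89.475 [0.35079373 0.2627318  0.27399394] [1.79900987e+02 1.22211371e-01 1.30832188e+02] [-0.63262451 -0.53973176  0.15253198] [ 27.80231397   2.3835584   96.88893479  -0.09805678  80.60350241
top sc handle 71 [ 0.4297 -0.0069  0.124 ] 0.13114897604168685
floor ((426.6258239746094, 35.378753662109375), (87.59979248046875, 144.2691650390625), 50.49095916748047)
rim (np.float64(0.6344338590648145), np.float64(-0.12766136178880536), np.float64(0.07338708664498321)) htop 0.17329591685543078
side sc handle 48 [ 0.4295 -0.0104  0.1217] 0.1277140416242024
floor ((429.9580078125, 13.63189697265625), (130.47509765625, 173.81895446777344), 25.351097106933594)
rim (np.float64(0.6343225325713769), np.float64(-0.1293609415616555), np.float64(0.07262970469113779)) htop 0.17004358026804198
```

```bash
python3 -c "
from station import manip
print(manip.hand_in())"
```

```text
the job is handed in; nothing more can be done
None
```

I've handed the job in: the bowl is seated on its spigot, the trough is empty with all the sweets (11 by my count) in the bowl, and the scoop is back upright on the cork mat. Three sweets spilled onto the counter on the first scoopful; I got them back with the scoop alone.

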